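# Wind out the lacquering-hood carriage and stand the spindle up

### The job

Turn the weighted crank on the sloping gear head clockwise, keeping it in hand through the heavy part of each turn so that it neither drops back nor runs away, until the work carriage has come fully out of the hood. Then take the brass spindle out of its inclined cradle and stand it upright on its wide end on the steel bench block, released and not wobbling. Do not knock over a bottle or drop the spindle.

Things in the scene. Friction and masses are not known exactly. Their poses are not given: they have to be found in the camera images.
- winder: Fixed machine 0.24x0.32 m. Origin: on the table under it; x: away from its front, y: left seen from the front, z up. Right: white hood open at the front (x -0.01 to 0.14, y -0.14 to -0.02, roof 190 mm high; vent stub on top to 209 mm), carriage comes out along -x at y = -0.08. Left: grey gear head, face sloping 35 degrees from level, facing front and up, with the crank.
- crank_center (a point): Point on the crank's axis, on the sloping face, at (-0.03, 0.10, 0.13) of the winder's frame. Turns with the crank: z is the rotation axis, out of the face, 35 degrees from vertical and leaning to the winder's -x; -x points to the knob.
- crank (a joint): Crank angle, rad, 0 to 12.57 (2 turns, then a stop). 0: knob lowest, carriage in; grows clockwise facing the slope (from lowest the knob goes to winder +y, then up). One-sided 0.9 kg weight under the knob: up to 8 N at the knob when lifted, runs down by itself past the top; let go it swings to lowest. Keep under 4 rad/s forward, 1.5 rad/s backward.
- knob_grip (a point): Grip of the black crank knob, a cylinder 22 mm across, 48 mm long, parallel to the crank's axis, 55 mm from it; spins freely on its pin, so it can be held in one orientation all round. Point: on the knob's axis, 60 mm out from the sloping face, 17 mm below the knob's end, 33 mm above the drum weight (48 mm across) under it. z: out along the knob.
- carriage (a joint): How far the carriage stands out of the hood, m: 0 in, 0.13 fully out at the second turn; moved only by the crank (10.3 mm a rad). Its inclined open cradle holds the spindle.
- spindle: Loose turned brass spindle, 118 mm, 0.18 to 0.29 kg: lower 60 mm 22 mm across, from 66 mm up 18 mm. Origin: centre of its flat wide end; z towards the thin end. In the cradle (side walls and floor along its lower 55 mm) it leans 35 degrees, thin end up and to the winder's -x; origin then at (0.09 - carriage, -0.08, 0.05) of the winder's frame. Draw it out along its own axis.
- steel_block: Flat square steel bench block, fixed, 66 x 66 mm, 20 mm high; origin: centre of its underside. It stands on the left or the right of the table (a black pocket scale of 80 x 123 x 18 mm has the other place).
- flux_bottle: Loose small brown dropper bottle, 34 mm in diameter, 94 mm high, a bystander at the right of the hood (a like one is fixed at the back edge of the table); origin: centre of its underside.

How it is judged (in metres and radians):
On the way, in this order (a step that is already met when the one before it is completed fails the run):
1. the crank has made its first turn (value of joint crank above 6.28 rad).
2. the carriage is fully out, the spindle still in its cradle (value of joint crank above 12 rad and angle between spindle's own z axis and vertical above 0.45 rad), for 0.2 s.
3. the spindle stands upright on the block (horizontal distance between spindle and steel_block below 0.033 m and height (world z) of spindle below 0.024 m and angle between spindle's own z axis and vertical below 0.06 rad), for 0.2 s.
At the end, for the whole second after the job is handed in: The crank stays at its second turn (within 0.56 rad of its stop), so the carriage is fully out; the spindle stands on its wide end on the steel block, its foot's centre within 33 mm of the block's centre, upright within 0.05 rad, at rest and released (value of joint crank above 12 rad and horizontal distance between spindle and steel_block below 0.033 m and height (world z) of spindle between 0.016 and 0.024 m and contact force between spindle and steel_block above 0.5 N and angle between spindle's own z axis and vertical below 0.05 rad and angular speed of spindle below 0.15 rad/s and linear speed of spindle below 0.02 m/s); the robot touches nothing.
It fails at once if the crank runs away (over 4 rad/s) (velocity of joint crank above 4 rad/s).
It fails at once if the crank drops back (over 1.5 rad/s backwards) (velocity of joint crank below -1.5 rad/s).
It fails at once if the spindle is dropped or laid flat (angle between spindle's own z axis and vertical above 1.2 rad).
It fails at once if the bottle is knocked over or pushed 3 cm away (angle between flux_bottle's own z axis and vertical above 0.5 rad or distance of flux_bottle from where it was at the start of the episode above 0.03 m).
It also fails if it takes over 72 s, if anything falls off the work surface, if the arm or the gripper's body presses on something with over 40 N, if the wrist force passes 120 N, or if a joint passes its speed limit or range.

### The arm

A 6-joint arm with a two-finger parallel gripper is mounted at the origin on a cart in front of the work surface, level with it; the furniture and walls round the work are solid. World frame = base frame: x ahead of the robot, y to its left, z up, the work surface at z = 0. Lengths are in m, angles in degrees, forces in N, time in s.
With the tool pointing down it reaches from about 0.425 to 0.95 m from the base axis. Payload 3.5 kg.
Tool frame: the origin (TCP) lies on the centre line of the jaws, within the pads' length; the fingertips stand 25 mm ahead of it and the grasp point (between the pads) lies 6 mm ahead of it (r.tips_ahead is the distance from the TCP to the fingertips, in m); y points along the fingers, x is the direction in which the jaws open and shut, and the axes are right-handed (so a half turn about y gives the same grasp; the last joint's range is limited). The gripper opens to 85 mm and grips with 20 to 120 N. Pads are 22 mm wide; open, the fingers measure 114 mm over their backs; the gripper's body (76 mm by 85 mm) begins 54 mm behind the grasp point. The pads swing forward as they close: fully open they stand 13 mm farther back than shut.
Start: joints at [58.556, 16.404, 90.338, -0, 73.258, -8.594], TCP at [0.262, 0.622, 0.256] pointing down, gripper open.
Joint ranges: [-158.93, 158.93], [-51.34, 127.21], [12.03, 142.37], [-87.48, 267.48], [13.55, 161.25], [-162.69, 162.69]. Speed limits (degrees/s): [159.86, 159.86, 180, 180, 180, 180].

### API

Orientations are given as [roll, pitch, yaw] about the fixed x, y, z axes, in that order (R = Rz(yaw) Ry(pitch) Rx(roll)).
In Python, from bench import telemetry, cams, ticket, r gives the robot as it stands.
- The arm moves only by the tool jog_arm, never from a script. Its argument "steps" is a list of rows, each a list of 6 numbers: the shift along the tool's x, y, z in cm, then the turn, a rotation vector about the tool's x, y, z in rad. A call has exactly 10 rows; each row shifts and turns the pose as measured when the row begins, along the tool's axes as they then stand; what a row does not reach is not made up. A row lasts 1/12 s, in which the tool goes at most 41.7 mm and 7.16 degrees, less where a joint would pass 70% of its speed; a pose out of reach is approached as far as the arm can. A call is refused whole if a number of a shift passes 4.17 or a number of a turn 0.125, either way. A call with a gripper value outside its range is refused whole. "grip" is the closure, from 0 (fully open) to 1 (shut), set as the call begins (left out, the last holds). The fingers move at their own pace and stop on an object; "grip_force" is the grip in N (left out, the last holds). Time passes only in rows, so rows that do not move let the fingers close, or fill a call up. It gives the time, the measured TCP pose, the force and the opening at its end, in the units of the state.
- telemetry.sense(): the state, without advancing time (a new reading comes with each control period).
- cams.capture(name): name is "scene" or "side" or "wrist"; returns (picture, depth): 480x640x3 uint8, red, green, blue; 480x640 float32, m along the optical axis (not along the pixel's ray), 0 where there is no reading.
- cams.camera_model(name): a dict with "fx", "fy", "cx", "cy" (pixels), "extrinsics" (4x4, takes a point from camera to world coordinates); the wrist camera has in their place "T_tool_cam" (4x4, takes a point from camera to tool coordinates, whose origin is the TCP and whose axes are the tool frame's). Camera axes: x right, y down, z forward; pixel columns grow to the right and rows downward; lengths in m; the calibration is good to about 2 mm. A picture is of the moment at which its call begins: read the wrist's pose just before it. camera_model takes no time and is no camera call.
- ticket.hand_in(): hands the job in, once; it reports no verdict.
The state is a dict: "t": time; "joint_positions": joint angles; "joint_velocities": joint speeds; "effort": joint torques, N m; "ee_pos": TCP position; "tcp_rot": TCP orientation; "wrist_force": force on the tool from outside, world axes, zero at the start; "ft_torque": the same for the moment, N m; "width": opening from 0.0 (shut) to 1.0 (fully open).
Only numpy, scipy, OpenCV 4.12 (cv2) and the standard library are available. Lean on these libraries where they do the work, as an engineer would, in place of code of your own. Each camera call takes 0.05 s, during which the arm holds its last target.

## Working session

There is one attempt and no reset: what is moved stays moved. The work goes in short steps, Python scripts to look and compute and a tool call to move; the robot and the scene stay as the last step left them, time stands still between calls to the robot, and variables do not carry over. Pictures are saved under pics/ and viewed, and the job is handed in when it is done.

Besides the shell and the picture viewer there is one more tool, called after "Call:" in YAML: its name, and indented under it one key for each argument. jog_arm: Moves the arm, as the interface text tells. Its arguments: {"type":"object","properties":{"steps":{"type":"array"},"grip":{"type":"number"},"grip_force":{"type":"number"}},"required":["steps"]}

```bash
mkdir -p pics; ls; python3 - <<'E'
from bench import telemetry, cams, ticket, r
import cv2,numpy as np
s=telemetry.sense();print(s)
np.set_printoptions(precision=4,suppress=True)
for n in ["scene","side"]:
    im,d=cams.capture(n)
    cv2.imwrite(f"pics/{n}0.png",im[:,:,::-1]); np.savez(f"pics/{n}0.npz",im=im,d=d)
    print(n,cams.camera_model(n))
print(cams.camera_model("wrist"), r.tips_ahead)
E
```

```text
pics
{'t': 0.0, 'joint_positions': array([ 5.85561354e+01,  1.64540321e+01,  9.04220630e+01,  2.42066456e-03,
        7.32579326e+01, -8.59587654e+00]), 'joint_velocities': array([ 0.00288239,  0.04741562,  0.03826039,  0.11992399,  0.05253489,
       -0.03950636]), 'effort': array([ 1.95741100e-03, -4.05967355e+01, -2.92635298e+01, -6.37658195e-05,
        5.83316025e-03,  8.45316777e-06]), 'ee_pos': array([0.26176361, 0.6215376 , 0.25494726]), 'tcp_rot': array([-89.97767721,   0.132176  ,  67.15133771]), 'wrist_force': array([0.27901401, 0.68930346, 0.4976615 ]), 'ft_torque': array([-0.0141569 , -0.04504415, -0.06380297]), 'width': 1.0011246858761176}
scene {'fx': 536.615045951457, 'fy': 536.615045951457, 'cx': 320.5809651028156, 'cy': 235.54962477449627, 'extrinsics': array([[ 0.4772, -0.6468,  0.5949, -0.0069],
       [-0.8787, -0.3574,  0.3163, -0.3632],
       [ 0.008 , -0.6738, -0.7389,  0.9207],
       [ 0.    ,  0.    ,  0.    ,  1.    ]])}
side {'fx': 444.11342198095815, 'fy': 444.11342198095815, 'cx': 322.8040261629483, 'cy': 238.07246974072098, 'extrinsics': array([[-0.9569, -0.215 ,  0.1953,  0.4535],
       [-0.2898,  0.66  , -0.6931,  0.6106],
       [ 0.0202, -0.7198, -0.6939,  0.7531],
       [ 0.    ,  0.    ,  0.    ,  1.    ]])}
{'fx': 388.8230645658318, 'fy': 388.8230645658318, 'cx': 318.1435306978995, 'cy': 241.67601134430336, 'T_tool_cam': array([[ 1.    , -0.0012, -0.0007, -0.    ],
       [ 0.0003, -0.2941,  0.9558, -0.1178],
       [-0.0014, -0.9558, -0.2941,  0.0737],
       [ 0.    ,  0.    ,  0.    ,  1.    ]])} 0.025
```

View pics/scene0.png

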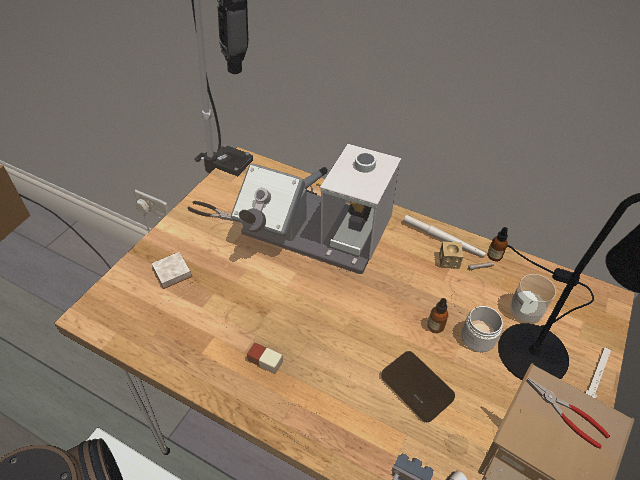

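View pics/side0.png

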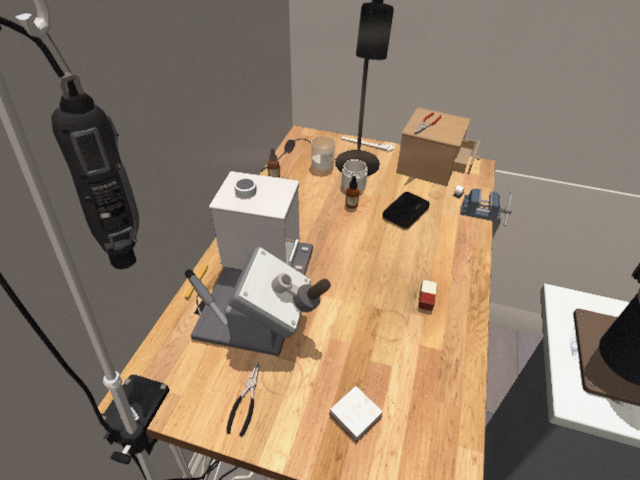

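```bash
cat > h.py <<'E'
import numpy as np, cv2
from scipy.spatial.transform import Rotation as Ro
np.set_printoptions(precision=4,suppress=True)
def cloud(d,m,E):
    v,u=np.mgrid[0:480,0:640]
    p=np.stack([(u-m['cx'])/m['fx']*d,(v-m['cy'])/m['fy']*d,d],-1)
    return p@E[:3,:3].T+E[:3,3]
def proj(P,m,E):
    q=(np.atleast_2d(P)-E[:3,3])@E[:3,:3]
    return np.c_[q[:,0]/q[:,2]*m['fx']+m['cx'],q[:,1]/q[:,2]*m['fy']+m['cy']]
def toolR(s): return Ro.from_euler('xyz',s['tcp_rot'],degrees=True)
E
cat > m.py <<'E'
from bench import cams
from h import *
for n in ["scene","side"]:
    z=np.load(f"pics/{n}0.npz");d=z['d'];m=cams.camera_model(n)
    P=cloud(d,m,m['extrinsics'])
    ok=d>0
    print(n,"table z", np.median(P[300:330,250:300,2]) )
    def rect(lo,hi,x0,x1,y0,y1,name):
        k=ok&(P[...,2]>lo)&(P[...,2]<hi)&(P[...,0]>x0)&(P[...,0]<x1)&(P[...,1]>y0)&(P[...,1]<y1)
        num,lab,st,c=cv2.connectedComponentsWithStats(k.astype(np.uint8))
        for i in range(1,num):
            if st[i,4]>150:
                q=P[lab==i]; r=cv2.minAreaRect((q[:,:2]*1000).astype(np.float32))
                print(name,st[i],"mean",q.mean(0),"rect mm",r, "zmed",np.median(q[:,2]))
    rect(.18,.2,0.3,1,-.4,.5,"roof")
    rect(.012,.025,0.2,1.2,-.7,.7,"low")
    rect(.03,.1,0.2,1.2,-.7,.7,"mid")
E
python3 m.py
```

```text
scene table z 0.0007462021447309786
roof [ 207   73  348  120 2592] mean [ 0.9201 -0.0179  0.19  ] rect mm ((919.7888793945312, 31.41796875), (862.5922241210938, 11.733434677124023), 89.91932678222656) zmed 0.18999621197880417
roof [ 320  144   81   64 2852] mean [ 0.7661 -0.042   0.1905] rect mm ((778.2091064453125, -38.98295593261719), (158.75650024414062, 124.50614166259766), 5.110053539276123) zmed 0.1906862848857967
low [148 106  57  24 191] mean [0.9199 0.6013 0.0186] rect mm ((920.6038208007812, 599.632080078125), (9.533747673034668, 199.71682739257812), 0.3695300817489624) zmed 0.01857870160072017
low [220 132 100  39 375] mean [0.9202 0.2855 0.0184] rect mm ((920.5501708984375, 291.8240661621094), (10.694677352905273, 312.6114807128906), 0.001865468337200582) zmed 0.01819335441297365
low [204 144  49  30 733] mean [0.845  0.3602 0.0188] rect mm ((845.1563720703125, 364.7947692871094), (104.97673034667969, 87.31156921386719), 89.25267028808594) zmed 0.018942524199810018
low [ 241  191  131   81 2747] mean [0.717  0.0254 0.017 ] rect mm ((751.0740966796875, 51.490966796875), (
[... 10555 characters left out ...]
t mm ((676.9273681640625, 192.5705108642578), (137.41392517089844, 45.68764877319336), 22.998430252075195) zmed 0.07452234992623197
mid [ 76 350  29  43 641] mean [0.9223 0.3554 0.0677] rect mm ((922.484130859375, 354.4991455078125), (45.61071014404297, 5.4476823806762695), 89.32402038574219) zmed 0.06960118562842788
mid [   0  379   88  101 3050] mean [0.9222 0.4613 0.0672] rect mm ((922.2718505859375, 458.9734802246094), (152.49502563476562, 5.412742614746094), 89.6899185180664) zmed 0.06818589955157356
mid [117 404  20  31 305] mean [0.8181 0.4059 0.066 ] rect mm ((818.3978271484375, 406.1659851074219), (20.688629150390625, 13.532249450683594), 45.037933349609375) zmed 0.06658462230975193
```

```bash
cat >> h.py <<'E'
YAW=np.radians(5.1)
c5,s5=np.cos(YAW),np.sin(YAW)
RW=np.array([[c5,-s5,0],[s5,c5,0],[0,0,1]])
OW=np.r_[np.array([0.780,-0.0372])-RW[:2,:2]@[0.065,-0.08],0]
a=np.radians(35)
AX=np.array([-np.sin(a),0,np.cos(a)]); DN=np.array([-np.cos(a),0,-np.sin(a)]); YL=np.array([0,1.,0])
RC=np.stack([DN,YL,AX],1)  # columns: downslope, left, out  (crank frame, winder coords)
CC=np.array([-.03,.10,.13])
w2W=lambda p: OW+RW@np.array(p)
def crankpt(th,h=0.06,r=0.055): return w2W(CC+r*(np.cos(th)*DN+np.sin(th)*YL)+h*AX)
E
cat > m2.py <<'E'
from bench import cams,r
from h import *
print(OW,crankpt(0),dir(r))
for n in ["scene","side"]:
    z=np.load(f"pics/{n}0.npz");d=z['d'];im=z['im'];m=cams.camera_model(n);E=m['extrinsics']
    P=cloud(d,m,E)
    q=((P-OW)@RW-CC)@RC   # down, left, out
    k=(d>0)&(np.abs(q[...,0])<.14)&(np.abs(q[...,1])<.1)
    f=k&(abs(q[...,2])<.008)&(im.min(-1)>120)
    print(n,"face pts",f.sum(),"median out",np.median(q[f][:,2]), "extent",np.percentile(q[f][:,:2],[1,99],0).ravel(), "slope fit",np.linalg.lstsq(np.c_[q[f][:,:2],np.ones(f.sum())],q[f][:,2],rcond=None)[0])
    for lo,hi in [(.03,.045),(.045,.06),(.06,.08)]:
        kk=k&(q[...,2]>lo)&(q[...,2]<hi)&(q[...,0]>.02)
        if kk.sum()>5: print(lo,hi,kk.sum(),"min",q[kk].min(0),"max",q[kk].max(0),"mean",q[kk].mean(0))
    kk=k&(q[...,2]>.006)&(abs(q[...,0])<.02)&(abs(q[...,1])<.03)
    print("hub",q[kk].min(0),q[kk].max(0))
    v=im[:,:,::-1].copy()
    for p in [crankpt(0),crankpt(0,.077),crankpt(0,0),w2W(CC),crankpt(0,.029)]:
        u=proj(p,m,E)[0]; cv2.circle(v,(int(u[0]),int(u[1])),1,(0,0,255),-1)
    u=proj(crankpt(0),m,E)[0].astype(int)
    cv2.imwrite(f"pics/{n}1.png",cv2.resize(v[u[1]-75:u[1]+75,u[0]-100:u[0]+100],None,fx=4,fy=4))
E
python3 m2.py
```

```text
[0.7081 0.0367 0.    ] [0.5902 0.1266 0.1476] ['IKError', '__class__', '__delattr__', '__dict__', '__dir__', '__doc__', '__eq__', '__format__', '__ge__', '__getattribute__', '__getstate__', '__gt__', '__hash__', '__init__', '__init_subclass__', '__le__', '__lt__', '__module__', '__ne__', '__new__', '__reduce__', '__reduce_ex__', '__repr__', '__setattr__', '__sizeof__', '__str__', '__subclasshook__', '__weakref__', 'tips_ahead']
scene face pts 2440 median out -0.00015204948760292908 extent [-0.0622 -0.0637  0.0564  0.0562] slope fit [ 0.0054  0.0094 -0.0001]
0.03 0.045 53 min [ 0.0336 -0.0244  0.0301] max [0.0781 0.0155 0.043 ] mean [ 0.0566 -0.0072  0.0335]
0.045 0.06 34 min [ 0.0446 -0.0132  0.0456] max [ 0.0657 -0.0029  0.0598] mean [ 0.0569 -0.01    0.0529]
0.06 0.08 109 min [ 0.0452 -0.0127  0.0608] max [0.0658 0.008  0.0799] mean [ 0.0557 -0.0044  0.0742]
hub [-0.0139 -0.0175  0.0074] [0.0199 0.0129 0.0349]
side face pts 2836 median out -0.002628941585999482 extent [-0.0641 -0.0574  0.0555  0.0604] slope fit [ 0.0081  0.0008 -0.0027]
0.03 0.045 63 min [ 0.0428 -0.0049  0.0305] max [0.0618 0.0122 0.0447] mean [0.0497 0.0073 0.0374]
0.045 0.06 79 min [ 0.0425 -0.0037  0.0451] max [0.0632 0.0118 0.06  ] mean [0.0497 0.0074 0.0523]
0.06 0.08 151 min [ 0.0423 -0.0076  0.06  ] max [0.0634 0.0126 0.0785] mean [0.0517 0.0043 0.0713]
hub [-0.0161 -0.0137  0.0063] [0.0196 0.0178 0.0318]
```

```bash
cat >> h.py <<'E'
from scipy.spatial.transform import Slerp
# tool orientation with axis along -AX, x = winder y
def tool_rot(tilt=35.):
    t=np.radians(tilt); y=np.array([np.sin(t),0,-np.cos(t)]); x=np.array([0,1.,0]); z=np.cross(x,y)
    return Ro.from_matrix(RW@np.stack([x,y,z],1))
def rows(ps,Rs,p0,R0):
    """list of rows for pose sequence"""
    out=[]
    for p,R in zip(ps,Rs):
        d=R0.inv().apply(p-p0)*100; w=(R0.inv()*R).as_rotvec()
        out.append([round(float(x),2) for x in d]+[round(float(x),3) for x in w]); p0,R0=p,R
    return out
def line(s,pt,Rt,n,shift=None):
    R0=toolR(s);p0=s['ee_pos']
    sl=Slerp([0,1],Ro.concatenate([R0,Rt])); f=np.arange(1,n+1)/n
    return rows([p0+(pt-p0)*k for k in f],[sl(k) for k in f],p0,R0)
def show(rr):
    print("["+",\n".join(str(x) for x in rr)+"]")
    a=np.abs(np.array(rr)); print("max",a[:,:3].max(),a[:,3:].max(), len(rr))
E
python3 - <<'E'
from bench import telemetry
from h import *
s=telemetry.sense()
print(toolR(s).as_matrix()); print(tool_rot().as_euler('xyz',degrees=True),crankpt(0,.166),crankpt(0,.066))
print(((toolR(s).inv()*tool_rot()).magnitude())*57.3)
show(line(s,crankpt(0,.196),tool_rot(),20))
E
```

```text
[[ 0.3884 -0.0012 -0.9215]
 [ 0.9215 -0.0018  0.3884]
 [-0.0021 -1.      0.0004]]
[-125.     0.    95.1] [0.5297 0.1212 0.2344] [0.5868 0.1263 0.1525]
44.559682311716564
[[-1.83, -0.02, -2.13, -0.03, -0.024, -0.008],
[-1.88, 0.03, -2.09, -0.03, -0.024, -0.008],
[-1.92, 0.08, -2.04, -0.03, -0.024, -0.008],
[-1.97, 0.13, -1.99, -0.03, -0.024, -0.008],
[-2.02, 0.17, -1.94, -0.03, -0.024, -0.008],
[-2.07, 0.21, -1.88, -0.03, -0.024, -0.008],
[-2.11, 0.25, -1.83, -0.03, -0.024, -0.008],
[-2.16, 0.29, -1.77, -0.03, -0.024, -0.008],
[-2.2, 0.32, -1.71, -0.03, -0.024, -0.008],
[-2.24, 0.36, -1.65, -0.03, -0.024, -0.008],
[-2.28, 0.39, -1.58, -0.03, -0.024, -0.008],
[-2.32, 0.42, -1.52, -0.03, -0.024, -0.008],
[-2.36, 0.45, -1.45, -0.03, -0.024, -0.008],
[-2.4, 0.47, -1.38, -0.03, -0.024, -0.008],
[-2.43, 0.49, -1.31, -0.03, -0.024, -0.008],
[-2.47, 0.51, -1.23, -0.03, -0.024, -0.008],
[-2.5, 0.53, -1.16, -0.03, -0.024, -0.008],
[-2.53, 0.54, -1.08, -0.03, -0.024, -0.008],
[-2.56, 0.56, -1.01, -0.03, -0.024, -0.008],
[-2.59, 0.56, -0.93, -0.03, -0.024, -0.008]]
max 2.59 0.03 20
```

Call:
jog_arm:
  steps:
    - [-1.8,0,-2.1,-0.03,-0.024,-0.008]
    - [-1.9,0,-2.1,-0.03,-0.024,-0.008]
    - [-1.9,0.1,-2.0,-0.03,-0.024,-0.008]
    - [-2.0,0.1,-2.0,-0.03,-0.024,-0.008]
    - [-2.0,0.2,-1.9,-0.03,-0.024,-0.008]
    - [-2.1,0.2,-1.9,-0.03,-0.024,-0.008]
    - [-2.1,0.2,-1.8,-0.03,-0.024,-0.008]
    - [-2.2,0.3,-1.8,-0.03,-0.024,-0.008]
    - [-2.2,0.3,-1.7,-0.03,-0.024,-0.008]
    - [-2.2,0.4,-1.6,-0.03,-0.024,-0.008]
  grip: 0

```text
t: 0.93
ee_pos: [0.3887, 0.3633, 0.2503]
tcp_rot: [-108.0, -1.8, 82.5]
wrist_force: [1.0, 0.1, -0.2]
width: 1.001
```

```bash
python3 - <<'E'
from bench import telemetry
from h import *
s=telemetry.sense()
print(s['ee_pos'],s['tcp_rot'],s['t'])
show(line(s,crankpt(0,.176),tool_rot(),10))
show(line(s,crankpt(0,.176),tool_rot(),12)[:1])
E
```

```text
[0.3887 0.3633 0.2503] [-107.9574   -1.7561   82.5341] 0.9333
[[-2.23, 0.52, -1.57, -0.029, -0.021, -0.007],
[-2.27, 0.55, -1.51, -0.029, -0.021, -0.007],
[-2.3, 0.58, -1.45, -0.029, -0.021, -0.007],
[-2.34, 0.6, -1.38, -0.029, -0.021, -0.007],
[-2.37, 0.62, -1.31, -0.029, -0.021, -0.007],
[-2.4, 0.64, -1.24, -0.029, -0.021, -0.007],
[-2.43, 0.66, -1.17, -0.029, -0.021, -0.007],
[-2.46, 0.68, -1.1, -0.029, -0.021, -0.007],
[-2.49, 0.69, -1.03, -0.029, -0.021, -0.007],
[-2.51, 0.7, -0.96, -0.029, -0.021, -0.007]]
max 2.51 0.029 10
[[-1.86, 0.43, -1.31, -0.024, -0.018, -0.006]]
max 1.86 0.024 1
```

Tracking is about 95%.

Call:
jog_arm:
  steps:
    - [-2.2,0.5,-1.6,-0.029,-0.021,-0.007]
    - [-2.3,0.5,-1.5,-0.029,-0.021,-0.007]
    - [-2.3,0.6,-1.5,-0.029,-0.021,-0.007]
    - [-2.3,0.6,-1.4,-0.029,-0.021,-0.007]
    - [-2.4,0.6,-1.3,-0.029,-0.021,-0.007]
    - [-2.4,0.6,-1.2,-0.029,-0.021,-0.007]
    - [-2.4,0.7,-1.2,-0.029,-0.021,-0.007]
    - [-2.5,0.7,-1.1,-0.029,-0.021,-0.007]
    - [-2.5,0.7,-1.0,-0.029,-0.021,-0.007]
    - [-2.5,0.7,-1.0,-0.029,-0.021,-0.007]

```text
t: 1.77
ee_pos: [0.5264, 0.1082, 0.2404]
tcp_rot: [-125.4, 0.5, 95.8]
wrist_force: [-0.1, 1.3, 0.0]
width: 1.001
```

```bash
cat > w.py <<'E'
import sys
from bench import telemetry,cams
from h import *
tag=sys.argv[1]
s=telemetry.sense(); im,d=cams.capture("wrist"); m=cams.camera_model("wrist")
T=np.eye(4);T[:3,:3]=toolR(s).as_matrix();T[:3,3]=s['ee_pos'];E=T@m['T_tool_cam']
np.savez(f"pics/w{tag}.npz",im=im,d=d,E=E)
v=im[:,:,::-1].copy()
for p in [crankpt(0),crankpt(0,.077),w2W(CC)]:
    u=proj(p,m,E)[0]; cv2.circle(v,(int(u[0]),int(u[1])),3,(0,0,255),-1)
cv2.imwrite(f"pics/w{tag}.png",v)
print(s['ee_pos'],s['tcp_rot'],s['t'],s['joint_positions'])
P=cloud(d,m,E); q=((P-OW)@RW-CC)@RC
k=(d>0)&(abs(q[...,2]-.077)<.008)&(np.hypot(q[...,0]-.055,q[...,1])<.025)
print("knob top",k.sum(), q[k].mean(0) if k.sum() else "", q[k].min(0),q[k].max(0))
E
python3 w.py a
python3 - <<'E'
from bench import telemetry
from h import *
s=telemetry.sense()
show(line(s,crankpt(0,.146),tool_rot(),5))
E
```

```text
[0.5264 0.1082 0.2404] [-125.4247    0.4832   95.7838] 1.7667 [  -0.6177  -16.1293  129.1381    6.2875   31.8535 -100.8481]
knob top 1027 [ 0.0564 -0.0015  0.0762] [ 0.045  -0.0118  0.069 ] [0.0655 0.0091 0.079 ]
[[0.33, 0.53, 0.01, 0.002, 0.003, -0.001],
[0.33, 0.53, 0.01, 0.002, 0.003, -0.001],
[0.33, 0.53, 0.01, 0.002, 0.003, -0.001],
[0.33, 0.53, 0.01, 0.002, 0.003, -0.001],
[0.33, 0.53, 0.01, 0.002, 0.003, -0.001]]
max 0.53 0.003 5
```

View pics/wa.png

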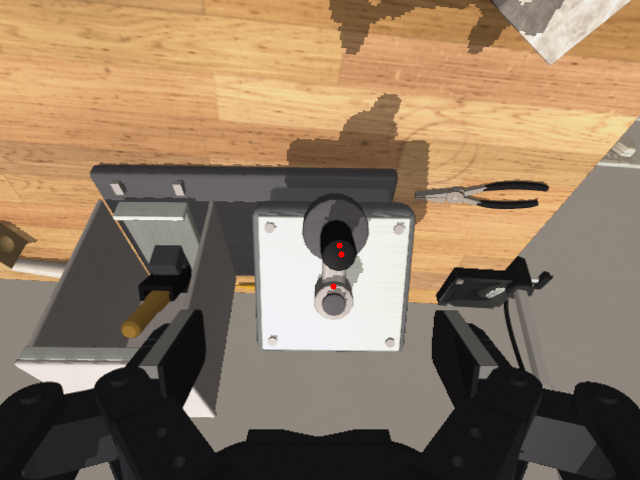

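```bash
cat >> h.py <<'E'
OW=OW+RW@np.array([0,-0.0012,0])
E
python3 - <<'E'
from bench import telemetry
from h import *
s=telemetry.sense()
show(line(s,crankpt(0,.156),tool_rot(),4)[:1])
show(line(s,crankpt(0,.066),tool_rot(),10)[:1])
E
```

```text
[[0.38, 0.41, 0.02, 0.002, 0.004, -0.001]]
max 0.41 0.004 1
[[0.15, 1.06, 0.01, 0.001, 0.001, -0.0]]
max 1.06 0.001 1
```

Call:
jog_arm:
  steps:
    - [0.4,0.4,0.02,0.002,0.004,-0.001]
    - [0.4,0.4,0.02,0.002,0.004,-0.001]
    - [0.4,0.4,0.02,0.002,0.004,-0.001]
    - [0.4,0.4,0.02,0.002,0.004,-0.001]
    - [0,1,0,0,0,0]
    - [0,1,0,0,0,0]
    - [0,1,0,0,0,0]
    - [0,1,0,0,0,0]
    - [0,1,0,0,0,0]
    - [0,1,0,0,0,0]

```text
t: 2.65
ee_pos: [0.5685, 0.1359, 0.1719]
tcp_rot: [-124.8, -0.3, 95.5]
wrist_force: [0.3, 0.4, -0.2]
width: 0.999
```

```bash
python3 - <<'E'
from bench import telemetry
from h import *
s=telemetry.sense()
print(s['ee_pos'],s['tcp_rot'])
show(line(s,crankpt(0,.066),tool_rot(),5)[:1])
E
python3 w.py b
```

```text
[0.5685 0.1359 0.1719] [-124.7766   -0.3384   95.4803]
[[-0.25, 0.51, -0.06, -0.001, 0.0, 0.002]]
max 0.51 0.002 1
[0.5685 0.1359 0.1719] [-124.7766   -0.3384   95.4803] 2.65 [  2.8054  -3.102  125.7897   4.6881  22.6433 -96.3331]
knob top 2387 [0.057  0.0003 0.0761] [ 0.0445 -0.0106  0.069 ] [0.066  0.0107 0.0789]
```

View pics/wb.png

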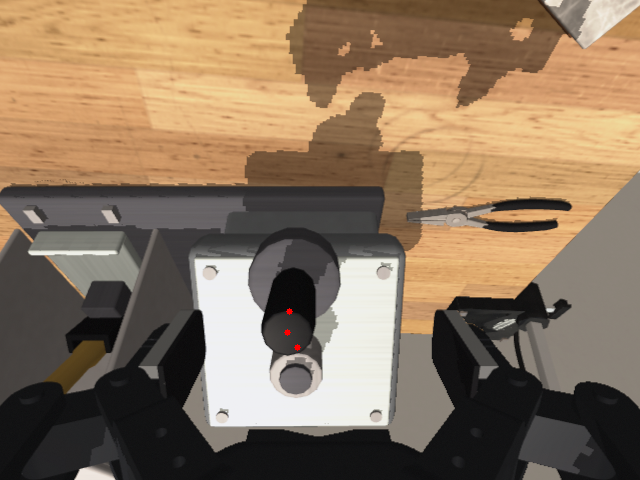

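```bash
python3 - <<'E'
from h import *
D=[([58.5561,16.454,90.422],[0.26176,0.62154,0.25495],[-89.978,.132,67.151]),
([-0.6177,-16.1293,129.1381],[0.5264,0.1082,0.2404],[-125.4247,0.4832,95.7838]),
([2.8054,-3.102,125.7897],[0.5685,0.1359,0.1719],[-124.7766,-0.3384,95.4803])]
A=[];b=[]
for q,p,e in D:
    q1,q2,q3=np.radians(q); t=Ro.from_euler('xyz',e,degrees=True).apply([0,1,0])
    er=np.array([np.cos(q1),np.sin(q1),0]);z=np.array([0,0,1.])
    up=lambda g: er*np.sin(g)+z*np.cos(g)
    A.append(np.stack([er,z,up(q2),up(q2+q3),up(q2+q3+np.pi/2),t],1)); b.append(np.array(p))
A=np.concatenate(A);b=np.concatenate(b)
x,res,rk,sv=np.linalg.lstsq(A,b,rcond=None); print(x,rk,sv,np.abs(A@x-b).max())
x2=np.r_[0,np.linalg.lstsq(A[:,1:],b,rcond=None)[0]];print(x2,np.abs(A@x2-b).max())
x=x2
from scipy.optimize import least_squares
def q23(p,R):
    w=p-x[5]*R.apply([0,1,0]); r=np.hypot(w[0],w[1])-x[0]; z=w[2]-x[1]
    f=lambda q:[x[2]*np.sin(q[0])+x[3]*np.sin(q[0]+q[1])+x[4]*np.cos(q[0]+q[1])-r, x[2]*np.cos(q[0])+x[3]*np.cos(q[0]+q[1])-x[4]*np.sin(q[0]+q[1])-z]
    s=least_squares(f,[-.1,2.1]); q=np.degrees(s.x)
    g=np.radians(q.sum()); ph=np.arctan2(w[1],w[0]); fa=np.r_[np.cos(ph)*np.sin(g),np.sin(ph)*np.sin(g),np.cos(g)]
    return q, np.degrees(np.arccos(fa@R.apply([0,1,0]))), s.cost
for tilt in (35,25,45):
  print(tilt)
  for th in np.radians(range(0,360,45)):
    R=tool_rot(tilt); p=crankpt(th,.060)-R.apply([0,.006,0]); print(np.degrees(th),*q23(p,R))
R=tool_rot(35)
AXW=-R.apply([0,1,0]); so=w2W([-.04,-.08,.05]); 
for L in (.09,.15): print("spindle",so+AXW*L,*q23(so+AXW*(L+.006),R))
R=tool_rot(0); print("block",*q23(np.array([.483,.263,.116]),R))
E
```

```text
[-0.9639  1.2031  1.1904  1.5378  0.5973  1.1053] 6 [3.3876 2.488  0.5289 0.2014 0.1111 0.0407] 0.08710568559595622
[0.     0.4368 0.5696 0.5933 0.2075 0.3856] 0.09558607080823453
35
0.0 [  5.2847 123.8767] 17.455887852758632 1.921095860226824e-28
45.0 [  5.929  121.5541] 20.616378016622217 1.4586427976209531e-16
90.0 [  6.219  117.6731] 24.166137913556952 1.482890461986683e-17
135.0 [  6.0736 114.5711] 26.277757702865614 6.706088066356355e-31
180.0 [  5.58   113.8424] 26.357259812169968 2.0029671421627253e-31
225.0 [  4.961  115.8345] 24.39282836398948 3.477057845732711e-17
270.0 [  4.5543 119.5747] 20.936588073767638 4.1071791422221813e-23
315.0 [  4.6717 123.0038] 17.646174384656952 1.2037062152420224e-30
25
0.0 [  6.0171 117.5162] 31.990927055656943 1.6145568695648526e-17
45.0 [  6.8127 115.2196] 34.069893435331814 1.4117066492358439e-30
90.0 [  7.5713 111.1857] 37.43425932401364 7.376658354393103e-29
135.0 [  7.8957 107.8479] 40.040752619813496 2.330174935994339e-28
180.0 [  7.638 106.97 ] 40.711109046156174 1.1624951662920243e-28
225.0 [  6.9183 108.9871] 39.16872837460129 2.70
[... 244 characters left out ...]
 12.940995251596942 5.515248548420013e-23
90.0 [  7.6701 123.2153] 14.557293392844723 1.5981509197341168e-27
135.0 [  6.784  120.4212] 14.054934908301544 1.1995390888622639e-17
180.0 [  5.9738 119.8778] 11.86300681729082 1.9145302601278804e-19
225.0 [  5.5826 121.8355] 8.394100353043994 1.9425702275992853e-16
270.0 [  5.9057 125.3618] 4.224769964401322 4.9104600708817466e-26
315.0 [  6.9459 128.5176] 4.044564822272954 2.5741492704158622e-22
spindle [ 0.6241 -0.0523  0.1237] [ 10.7322 121.4011] 16.311631062749388 5.006127482344074e-28
spindle [ 0.5898 -0.0554  0.1729] [  1.0125 124.3557] 22.768649314931498 1.376388884635165e-16
block [ 15.2493 105.9333] 58.81737748589599 9.323444844496132e-23
```

```bash
cat > kin.py <<'E'
from h import *
from scipy.optimize import least_squares
D=[([58.5561,16.454,90.422],[0.26176,0.62154,0.25495],[-89.978,.132,67.151]),
([-0.6177,-16.1293,129.1381],[0.5264,0.1082,0.2404],[-125.4247,0.4832,95.7838]),
([2.8054,-3.102,125.7897],[0.5685,0.1359,0.1719],[-124.7766,-0.3384,95.4803])]
A=[];b=[]
for q,p,e in D:
    q1,q2,q3=np.radians(q); t=Ro.from_euler('xyz',e,degrees=True).apply([0,1,0])
    er=np.array([np.cos(q1),np.sin(q1),0]);z=np.array([0,0,1.]);el=np.cross(z,er)
    up=lambda g: er*np.sin(g)+z*np.cos(g)
    A.append(np.stack([el,z,up(q2),up(q2+q3),t],1)); b.append(np.array(p))
A=np.concatenate(A);b=np.concatenate(b)
x,res,rk,sv=np.linalg.lstsq(A,b,rcond=None)
if __name__=="__main__": print("el,h,L1,L2,d",x,rk,sv,A@x-b)
def q123(p,R):
    t=R.apply([0,1,0]);w=p-x[4]*t
    def f(q):
        er=np.array([np.cos(q[0]),np.sin(q[0]),0]);el=np.cross([0,0,1],er);up=lambda g: er*np.sin(g)+z*np.cos(g)
        return x[0]*el+x[1]*z+x[2]*up(q[1])+x[3]*up(q[1]+q[2])-w
    s=least_squares(f,[.05,-.1,2.1]); q=s.x
    er=np.array([np.cos(q[0]),np.sin(q[0]),0]);fa=er*np.sin(q[1]+q[2])+z*np.cos(q[1]+q[2])
    return np.degrees(q), np.degrees(np.arccos(fa@t)), s.cost
E
python3 kin.py
python3 - <<'E'
from kin import *
for tilt in (35,25,):
  print(tilt)
  for th in np.radians(range(0,360,45)):
    R=tool_rot(tilt); p=crankpt(th,.060)-R.apply([0,.006,0]); print(np.degrees(th),*q123(p,R))
R=tool_rot(35)
AXW=-R.apply([0,1,0]); so=w2W([-.04,-.08,.05]); 
for L in (.09,.15): print("spindle",so+AXW*L,*q123(so+AXW*(L+.006),R))
R=tool_rot(0); print("block",*q123(np.array([.483,.263,.116]),R))
E
```

```text
el,h,L1,L2,d [0.1011 0.2155 0.4394 0.5666 0.216 ] 5 [3.0938 1.7325 1.4891 0.4205 0.1795] [-0.0005 -0.0004  0.0014 -0.0012 -0.0002 -0.0003  0.0016  0.0001 -0.0011]
35
0.0 [  1.5929   0.3439 124.705 ] 20.09823679765992 6.655802029073646e-17
45.0 [  6.2979   2.1927 121.6845] 21.13934403064475 6.904043252627118e-18
90.0 [  7.9956   4.861  116.1917] 24.03578168986836 2.6404071060701383e-17
135.0 [  6.1594   6.7614 111.5233] 26.726318482059074 2.1917082767126744e-31
180.0 [  2.1599   6.9983 110.2058] 27.878273692683543 1.0053354309701371e-31
225.0 [ -2.0054   5.4813 112.9236] 27.086732142936427 1.3202660124635045e-16
270.0 [ -4.2482   2.9187 118.2533] 24.736147484925457 6.290898451689134e-17
315.0 [ -2.9533   0.6918 123.2207] 21.822852380677503 9.523796210502878e-17
25
0.0 [  1.8277   3.0178 119.6027] 32.441609877730585 4.097865114691329e-20
45.0 [  6.2208   4.8295 116.5756] 33.60198558986585 5.955366979515332e-18
90.0 [  7.8212   7.5879 110.9462] 36.50627173812667 6.557791460638538e-30
135.0 [  6.0986   9.6503 106.0797] 39.27527580140106 1.3074290983269414e-28
180.0 [  2.3265   9.9927 104.6547] 40.3923983473326 8.410497548540171e-29
225.0 [ -1.5916   8.4581 107.4334] 39.34311773534215 4.1504945859511565e-29
270.0 [ -3.6715   5.796  112.9225] 36.69912453333374 2.6078054411975367e-30
315.0 [ -2.4251   3.4607 118.0344] 33.825688258395346 8.629970324883204e-18
spindle [ 0.6241 -0.0523  0.1237] [-18.9303   5.6452 122.1377] 23.666007895953314 2.645290031780397e-20
spindle [ 0.5898 -0.0554  0.1729] [-20.6827  -3.1694 125.0739] 29.380762171823736 2.184401361134911e-21
block [ 17.972    9.2991 114.7301] 55.97079504968401 2.5222309041273698e-25
```

Call:
jog_arm:
  steps:
    - [-0.5,0.3,-0.06,-0.001,0,0.002]
    - [-0.5,0.3,-0.06,-0.001,0,0.002]
    - [-0.2,0.3,-0.06,-0.001,0,0.002]
    - [0,0.5,-0.05,-0.001,0,0.002]
    - [0,0.6,-0.05,0,0,0]
    - [0,0.5,0,0,0,0]
    - [0,0,0,0,0,0]
    - [0,0,0,0,0,0]
    - [0,0,0,0,0,0]
    - [0,0,0,0,0,0]

```text
t: 3.53
ee_pos: [0.5866, 0.1287, 0.1487]
tcp_rot: [-124.8, 0.0, 95.5]
wrist_force: [0.2, 0.1, 0.3]
width: 0.998
```

```bash
python3 w.py c; python3 - <<'E'
from bench import telemetry
from h import *
s=telemetry.sense()
show(line(s,crankpt(0,.066),tool_rot(),1)[:1])
E
```

```text
[0.5866 0.1287 0.1487] [-124.7774    0.0254   95.5003] 3.5333 [  1.9349   1.2413 124.3875   5.9655  19.7434 -98.5613]
knob top 3626 [0.0574 0.0001 0.0759] [ 0.0448 -0.0107  0.069 ] [0.0661 0.0108 0.0787]
[[-0.36, -0.31, -0.2, -0.004, 0.006, 0.004]]
max 0.36 0.006 1
```

View pics/wc.png

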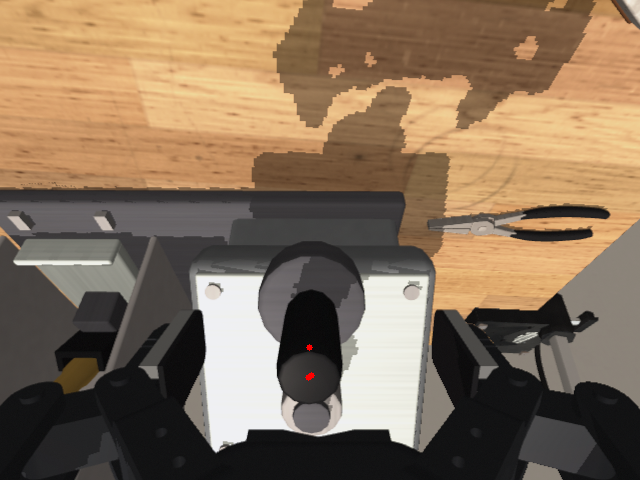

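Call:
jog_arm:
  steps:
    - [-0.2,-0.15,-0.1,-0.002,0.003,0.002]
    - [-0.15,-0.15,-0.1,-0.002,0.003,0.002]
    - [0,0,0,0,0,0]
    - [0,0,0,0,0,0]
    - [0,0,0,0,0,0]
    - [0,0,0,0,0,0]
    - [0,0,0,0,0,0]
    - [0,0,0,0,0,0]
    - [0,0,0,0,0,0]
    - [0,0,0,0,0,0]
  grip: 1
  grip_force: 60

```text
t: 4.42
ee_pos: [0.5867, 0.1256, 0.1542]
tcp_rot: [-125.1, -0.0, 95.1]
wrist_force: [-0.1, 0.9, 0.4]
width: 0.239
```

```bash
cat > cr.py <<'E'
import sys
from bench import telemetry
from h import *
s=telemetry.sense(); R=toolR(s); dth=float(sys.argv[1]) if len(sys.argv)>1 else .12
g=s['ee_pos']+R.apply([0,.006,0])
q=((g-OW)@RW-CC)@RC
th=np.arctan2(q[1],q[0]); r=np.hypot(q[0],q[1])
print("t",s['t'],"rpy",s['tcp_rot'],"th",th,"r",r,"h",q[2],"F(tool)",R.inv().apply(s['wrist_force']),"width",s['width']*85, "j",s['joint_positions'][3:])
n=10; ps=[];Rs=[]
sl=Slerp([0,1],Ro.concatenate([R,tool_rot()]))
for k in range(1,n+1):
    f=k/n; rr=r+(.055-r)*min(1,k/4); Rk=sl(f)
    ps.append(crankpt(th+dth*k,q[2]+(.06-q[2])*f,rr)-Rk.apply([0,.006,0])); Rs.append(Rk)
show(rows(ps,Rs,s['ee_pos'],R))
E
python3 cr.py
```

```text
t 4.4167 rpy [-125.134    -0.0439   95.0736] th 0.010713569374259681 r 0.05408941575096014 h 0.06146258907434166 F(tool) [ 0.8803 -0.3527 -0.238 ] width 20.28369272257383 j [  5.8924  19.9676 -98.3215]
[[0.65, 0.01, -0.02, 0.0, -0.0, 0.0],
[0.65, 0.02, -0.1, 0.0, -0.0, 0.0],
[0.63, 0.02, -0.18, 0.0, -0.0, 0.0],
[0.61, 0.02, -0.25, 0.0, -0.0, 0.0],
[0.56, 0.02, -0.35, 0.0, -0.0, 0.0],
[0.52, 0.02, -0.41, 0.0, -0.0, 0.0],
[0.46, 0.02, -0.47, 0.0, -0.0, 0.0],
[0.4, 0.02, -0.52, 0.0, -0.0, 0.0],
[0.34, 0.01, -0.57, 0.0, -0.0, 0.0],
[0.27, 0.01, -0.6, 0.0, -0.0, 0.0]]
max 0.65 0.0 10
```

Call:
jog_arm:
  steps:
    - [0.4,0,0,0,0,0]
    - [0.6,0,-0.1,0,0,0]
    - [0.65,0,-0.15,0,0,0]
    - [0.6,0,-0.25,0,0,0]
    - [0.6,0,-0.35,0,0,0]
    - [0.55,0,-0.4,0,0,0]
    - [0.5,0,-0.45,0,0,0]
    - [0.4,0,-0.5,0,0,0]
    - [0.35,0,-0.55,0,0,0]
    - [0.3,0,-0.6,0,0,0]

```text
t: 5.25
ee_pos: [0.6037, 0.174, 0.1689]
tcp_rot: [-123.7, 0.5, 94.8]
wrist_force: [-10.2, -4.3, 5.6]
width: 0.236
```

```bash
python3 cr.py .14
```

```text
t 5.25 rpy [-123.7415    0.5184   94.7921] th 1.0271239100965799 r 0.055079376208938664 h 0.06137302145835835 F(tool) [ -3.5262 -10.4504   5.6221] width 20.096467917332017 j [ -4.8879  23.6269 -83.5216]
[[0.35, -0.01, -0.69, -0.002, 0.0, -0.001],
[0.25, -0.0, -0.73, -0.002, 0.0, -0.001],
[0.15, -0.0, -0.75, -0.002, 0.0, -0.001],
[0.04, 0.0, -0.77, -0.002, 0.0, -0.001],
[-0.07, 0.0, -0.77, -0.002, 0.0, -0.001],
[-0.17, 0.01, -0.75, -0.002, 0.0, -0.001],
[-0.28, 0.01, -0.72, -0.002, 0.0, -0.001],
[-0.37, 0.01, -0.67, -0.002, 0.0, -0.001],
[-0.46, 0.01, -0.61, -0.002, 0.0, -0.001],
[-0.55, 0.01, -0.54, -0.002, 0.0, -0.001]]
max 0.77 0.002 10
```

Call:
jog_arm:
  steps:
    - [0.35,0,-0.7,-0.002,0,-0.001]
    - [0.25,0,-0.7,-0.002,0,-0.001]
    - [0.15,0,-0.75,-0.002,0,-0.001]
    - [0.05,0,-0.75,-0.002,0,-0.001]
    - [-0.05,0,-0.75,-0.002,0,-0.001]
    - [-0.15,0,-0.75,-0.002,0,-0.001]
    - [-0.25,0,-0.7,-0.002,0,-0.001]
    - [-0.35,0,-0.65,-0.002,0,-0.001]
    - [-0.45,0,-0.6,-0.002,0,-0.001]
    - [-0.55,0,-0.55,-0.002,0,-0.001]

```text
t: 6.08
ee_pos: [0.6449, 0.1813, 0.1982]
tcp_rot: [-122.3, -0.8, 95.3]
wrist_force: [-5.1, 13.9, -0.1]
width: 0.239
```

```bash
python3 cr.py .14
```

```text
t 6.0833 rpy [-122.3184   -0.8046   95.3034] th 1.984891922570182 r 0.05558706482735154 h 0.06144176577645072 F(tool) [14.3165 -1.738   3.3767] width 20.274141971316713 j [ -0.6209  29.0099 -87.4765]
[[-0.37, -0.02, -0.68, -0.005, -0.0, 0.001],
[-0.46, -0.02, -0.62, -0.005, -0.0, 0.001],
[-0.54, -0.01, -0.55, -0.005, -0.0, 0.001],
[-0.61, -0.01, -0.46, -0.005, -0.0, 0.001],
[-0.66, -0.0, -0.39, -0.005, -0.0, 0.001],
[-0.71, 0.0, -0.29, -0.005, -0.0, 0.001],
[-0.74, 0.01, -0.19, -0.005, -0.0, 0.001],
[-0.76, 0.01, -0.08, -0.005, -0.0, 0.001],
[-0.77, 0.01, 0.03, -0.005, -0.0, 0.001],
[-0.76, 0.01, 0.14, -0.005, -0.0, 0.001]]
max 0.77 0.005 10
```

Call:
jog_arm:
  steps:
    - [-0.4,0,-0.7,-0.005,0,0.001]
    - [-0.45,0,-0.6,-0.005,0,0.001]
    - [-0.55,0,-0.55,-0.005,0,0.001]
    - [-0.6,0,-0.45,-0.005,0,0.001]
    - [-0.65,0,-0.4,-0.005,0,0.001]
    - [-0.7,0,-0.3,-0.005,0,0.001]
    - [-0.75,0,-0.2,-0.005,0,0.001]
    - [-0.75,0,-0.1,-0.005,0,0.001]
    - [-0.75,0,0.05,-0.005,0,0.001]
    - [-0.75,0,0.15,-0.005,0,0.001]

```text
t: 6.92
ee_pos: [0.6759, 0.1358, 0.2172]
tcp_rot: [-125.7, -1.1, 95.7]
wrist_force: [8.1, 3.7, -2.0]
width: 0.238
```

```bash
python3 cr.py .14
```

```text
t 6.9167 rpy [-125.6961   -1.1032   95.6676] th 3.088587373256269 r 0.05562063854287953 h 0.061560386425920724 F(tool) [ 2.8113  6.64   -5.6351] width 20.226458185120343 j [  6.7201  27.2369 -98.3691]
[[-0.78, -0.0, 0.03, 0.001, -0.0, 0.002],
[-0.76, -0.0, 0.13, 0.001, -0.0, 0.002],
[-0.73, 0.0, 0.24, 0.001, -0.0, 0.002],
[-0.69, 0.0, 0.34, 0.001, -0.0, 0.002],
[-0.64, 0.0, 0.42, 0.001, -0.0, 0.002],
[-0.58, 0.01, 0.5, 0.001, -0.0, 0.002],
[-0.5, 0.01, 0.58, 0.001, -0.0, 0.002],
[-0.42, 0.01, 0.65, 0.001, -0.0, 0.002],
[-0.32, 0.01, 0.7, 0.001, -0.0, 0.002],
[-0.22, 0.01, 0.74, 0.001, -0.0, 0.002]]
max 0.78 0.002 10
```

Call:
jog_arm:
  steps:
    - [-0.75,0,0,0.001,0,0.002]
    - [-0.75,0,0.15,0.001,0,0.002]
    - [-0.7,0,0.25,0.001,0,0.002]
    - [-0.7,0,0.35,0.001,0,0.002]
    - [-0.65,0,0.4,0.001,0,0.002]
    - [-0.6,0,0.5,0.001,0,0.002]
    - [-0.5,0,0.6,0.001,0,0.002]
    - [-0.4,0,0.65,0.001,0,0.002]
    - [-0.3,0,0.7,0.001,0,0.002]
    - [-0.2,0,0.75,0.001,0,0.002]

```text
t: 7.75
ee_pos: [0.6382, 0.0747, 0.1867]
tcp_rot: [-124.1, -0.5, 95.1]
wrist_force: [-6.3, 8.0, 3.1]
width: 0.239
```

```bash
python3 cr.py .13
```

```text
t 7.75 rpy [-124.1396   -0.4596   95.0738] th -1.6204110315251483 r 0.054789956937870615 h 0.06131324808136995 F(tool) [ 8.5491 -5.6116  2.9418] width 20.303406208772337 j [  12.9337   26.1271 -109.2299]
[[0.0, 0.02, 0.71, -0.002, -0.0, 0.001],
[0.1, 0.02, 0.71, -0.002, -0.0, 0.001],
[0.19, 0.02, 0.69, -0.002, -0.0, 0.001],
[0.27, 0.02, 0.66, -0.002, -0.0, 0.001],
[0.36, 0.02, 0.62, -0.002, -0.0, 0.001],
[0.44, 0.02, 0.56, -0.002, -0.0, 0.001],
[0.51, 0.02, 0.5, -0.002, -0.0, 0.001],
[0.57, 0.02, 0.43, -0.002, -0.0, 0.001],
[0.62, 0.01, 0.35, -0.002, -0.0, 0.001],
[0.66, 0.01, 0.27, -0.002, -0.0, 0.001]]
max 0.71 0.002 10
```

Call:
jog_arm:
  steps:
    - [0,0,0.65,-0.002,0,0.001]
    - [0.1,0,0.65,-0.002,0,0.001]
    - [0.2,0,0.65,-0.002,0,0.001]
    - [0.25,0,0.6,-0.002,0,0.001]
    - [0.35,0,0.55,-0.002,0,0.001]
    - [0.4,0,0.5,-0.002,0,0.001]
    - [0.5,0,0.45,-0.002,0,0.001]
    - [0.55,0,0.4,-0.002,0,0.001]
    - [0.6,0,0.3,-0.002,0,0.001]
    - [0.65,0,0.2,-0.002,0,0.001]

```text
t: 8.58
ee_pos: [0.5891, 0.1122, 0.155]
tcp_rot: [-125.8, -0.9, 94.3]
wrist_force: [1.6, -0.8, 0.8]
width: 0.234
```

```bash
python3 cr.py .14
```

```text
t 8.5833 rpy [-125.8032   -0.9076   94.2556] th -0.24197589908558467 r 0.0542178089377038 h 0.06146211238718248 F(tool) [-0.871   0.2691 -1.6828] width 19.910778437584266 j [  10.0097   19.4521 -102.5066]
[[0.74, 0.02, 0.16, 0.001, -0.002, 0.0],
[0.76, 0.02, 0.06, 0.001, -0.002, 0.0],
[0.76, 0.02, -0.05, 0.001, -0.002, 0.0],
[0.75, 0.02, -0.16, 0.001, -0.002, 0.0],
[0.72, 0.02, -0.28, 0.001, -0.002, 0.0],
[0.67, 0.02, -0.38, 0.001, -0.002, 0.0],
[0.61, 0.02, -0.47, 0.001, -0.002, 0.0],
[0.54, 0.02, -0.55, 0.001, -0.002, 0.0],
[0.45, 0.02, -0.62, 0.001, -0.002, 0.0],
[0.36, 0.02, -0.68, 0.001, -0.002, 0.0]]
max 0.76 0.002 10
```

Near the end of turn one. Continuing.

Call:
jog_arm:
  steps:
    - [0.75,0,0.15,0.001,-0.002,0]
    - [0.75,0,0.05,0.001,-0.002,0]
    - [0.75,0,-0.05,0.001,-0.002,0]
    - [0.75,0,-0.15,0.001,-0.002,0]
    - [0.7,0,-0.3,0.001,-0.002,0]
    - [0.65,0,-0.4,0.001,-0.002,0]
    - [0.6,0,-0.45,0.001,-0.002,0]
    - [0.55,0,-0.55,0.001,-0.002,0]
    - [0.45,0,-0.6,0.001,-0.002,0]
    - [0.35,0,-0.7,0.001,-0.002,0]

```text
t: 9.42
ee_pos: [0.5998, 0.1697, 0.1659]
tcp_rot: [-124.0, 0.2, 94.7]
wrist_force: [-15.2, -0.9, 7.9]
width: 0.234
```

```bash
python3 cr.py .14
```

```text
t 9.4167 rpy [-123.9802    0.1532   94.6686] th 0.9103880770599627 r 0.05477952792193798 h 0.06132481453568411 F(tool) [  0.363  -15.0875   8.1904] width 19.907193395251632 j [ -3.6847  22.8824 -84.7532]
[[0.43, -0.0, -0.63, -0.002, -0.0, -0.001],
[0.34, 0.0, -0.69, -0.002, -0.0, -0.001],
[0.24, 0.0, -0.73, -0.002, -0.0, -0.001],
[0.14, 0.0, -0.76, -0.002, -0.0, -0.001],
[0.03, 0.0, -0.77, -0.002, -0.0, -0.001],
[-0.08, 0.01, -0.76, -0.002, -0.0, -0.001],
[-0.19, 0.01, -0.74, -0.002, -0.0, -0.001],
[-0.29, 0.01, -0.71, -0.002, -0.0, -0.001],
[-0.39, 0.01, -0.66, -0.002, -0.0, -0.001],
[-0.48, 0.01, -0.6, -0.002, -0.0, -0.001]]
max 0.77 0.002 10
```

Call:
jog_arm:
  steps:
    - [0.45,0,-0.65,-0.002,0,-0.001]
    - [0.35,0,-0.7,-0.002,0,-0.001]
    - [0.25,0,-0.75,-0.002,0,-0.001]
    - [0.15,0,-0.75,-0.002,0,-0.001]
    - [0.05,0,-0.75,-0.002,0,-0.001]
    - [-0.1,0,-0.75,-0.002,0,-0.001]
    - [-0.2,0,-0.75,-0.002,0,-0.001]
    - [-0.3,0,-0.7,-0.002,0,-0.001]
    - [-0.4,0,-0.65,-0.002,0,-0.001]
    - [-0.5,0,-0.6,-0.002,0,-0.001]

```text
t: 10.25
ee_pos: [0.6331, 0.1834, 0.19]
tcp_rot: [-121.7, -2.0, 95.0]
wrist_force: [-9.5, 21.8, 2.1]
width: 0.241
```

```bash
python3 cr.py .14
```

```text
t 10.25 rpy [-121.7206   -1.9518   95.0009] th 1.7197641472864202 r 0.05477533614114864 h 0.061344496257285074 F(tool) [22.5508 -5.0772  5.7043] width 20.45663032906272 j [  1.077   28.6802 -88.0709]
[[-0.14, -0.03, -0.75, -0.006, -0.002, 0.003],
[-0.25, -0.03, -0.72, -0.006, -0.002, 0.003],
[-0.35, -0.03, -0.68, -0.006, -0.002, 0.003],
[-0.44, -0.02, -0.62, -0.006, -0.002, 0.003],
[-0.53, -0.01, -0.55, -0.006, -0.002, 0.003],
[-0.61, -0.01, -0.47, -0.006, -0.002, 0.003],
[-0.67, -0.0, -0.38, -0.006, -0.002, 0.003],
[-0.71, 0.0, -0.28, -0.006, -0.002, 0.003],
[-0.75, 0.01, -0.18, -0.006, -0.002, 0.003],
[-0.76, 0.01, -0.07, -0.006, -0.002, 0.003]]
max 0.76 0.006 10
```

Call:
jog_arm:
  steps:
    - [-0.15,0,-0.75,-0.006,-0.002,0.003]
    - [-0.25,0,-0.7,-0.006,-0.002,0.003]
    - [-0.35,0,-0.7,-0.006,-0.002,0.003]
    - [-0.45,0,-0.6,-0.006,-0.002,0.003]
    - [-0.55,0,-0.55,-0.006,-0.002,0.003]
    - [-0.6,0,-0.45,-0.006,-0.002,0.003]
    - [-0.65,0,-0.4,-0.006,-0.002,0.003]
    - [-0.7,0,-0.3,-0.006,-0.002,0.003]
    - [-0.75,0,-0.2,-0.006,-0.002,0.003]
    - [-0.75,0,-0.05,-0.006,-0.002,0.003]

```text
t: 11.08
ee_pos: [0.6717, 0.1514, 0.2152]
tcp_rot: [-125.7, -1.5, 95.7]
wrist_force: [9.9, 6.8, -1.7]
width: 0.239
```

```bash
python3 cr.py .14
```

```text
t 11.0833 rpy [-125.6907   -1.4541   95.6761] th 2.7950677393832883 r 0.055401713958942334 h 0.061579518973539304 F(tool) [ 5.7476  7.6424 -7.5085] width 20.28615802458086 j [  5.473   26.915  -95.8375]
[[-0.74, -0.0, -0.21, 0.001, -0.001, 0.003],
[-0.77, -0.0, -0.1, 0.001, -0.001, 0.003],
[-0.77, -0.0, 0.01, 0.001, -0.001, 0.003],
[-0.76, 0.0, 0.12, 0.001, -0.001, 0.003],
[-0.74, 0.0, 0.21, 0.001, -0.001, 0.003],
[-0.7, 0.0, 0.31, 0.001, -0.001, 0.003],
[-0.65, 0.01, 0.41, 0.001, -0.001, 0.003],
[-0.59, 0.01, 0.5, 0.001, -0.001, 0.003],
[-0.51, 0.01, 0.57, 0.001, -0.001, 0.003],
[-0.43, 0.01, 0.64, 0.001, -0.001, 0.003]]
max 0.77 0.003 10
```

Call:
jog_arm:
  steps:
    - [-0.75,0,-0.2,0.001,-0.001,0.003]
    - [-0.75,0,-0.1,0.001,-0.001,0.003]
    - [-0.75,0,0,0.001,-0.001,0.003]
    - [-0.75,0,0.1,0.001,-0.001,0.003]
    - [-0.75,0,0.2,0.001,-0.001,0.003]
    - [-0.7,0,0.3,0.001,-0.001,0.003]
    - [-0.65,0,0.4,0.001,-0.001,0.003]
    - [-0.6,0,0.5,0.001,-0.001,0.003]
    - [-0.5,0,0.55,0.001,-0.001,0.003]
    - [-0.45,0,0.65,0.001,-0.001,0.003]

```text
t: 11.92
ee_pos: [0.6501, 0.0784, 0.1952]
tcp_rot: [-123.9, -0.1, 95.2]
wrist_force: [-9.7, 8.2, 5.8]
width: 0.235
```

```bash
python3 cr.py .12
```

```text
t 11.9167 rpy [-123.9337   -0.0966   95.1753] th -1.8963460557521825 r 0.05495065904168124 h 0.061232410000606224 F(tool) [ 9.0387 -9.7678  4.1223] width 19.98058656721597 j [  11.0697   27.2213 -107.2259]
[[-0.17, 0.02, 0.64, -0.002, 0.0, 0.0],
[-0.1, 0.02, 0.65, -0.002, 0.0, 0.0],
[-0.02, 0.02, 0.66, -0.002, 0.0, 0.0],
[0.06, 0.02, 0.66, -0.002, 0.0, 0.0],
[0.14, 0.02, 0.65, -0.002, 0.0, 0.0],
[0.22, 0.02, 0.62, -0.002, 0.0, 0.0],
[0.29, 0.02, 0.59, -0.002, 0.0, 0.0],
[0.36, 0.02, 0.55, -0.002, 0.0, 0.0],
[0.42, 0.01, 0.51, -0.002, 0.0, 0.0],
[0.48, 0.01, 0.45, -0.002, 0.0, 0.0]]
max 0.66 0.002 10
```

Call:
jog_arm:
  steps:
    - [-0.15,0,0.6,-0.002,0,0]
    - [-0.1,0,0.65,-0.002,0,0]
    - [0,0,0.65,-0.002,0,0]
    - [0.05,0,0.65,-0.002,0,0]
    - [0.15,0,0.65,-0.002,0,0]
    - [0.2,0,0.6,-0.002,0,0]
    - [0.3,0,0.6,-0.002,0,0]
    - [0.35,0,0.55,-0.002,0,0]
    - [0.4,0,0.5,-0.002,0,0]
    - [0.45,0,0.45,-0.002,0,0]

```text
t: 12.75
ee_pos: [0.595, 0.0979, 0.1583]
tcp_rot: [-125.6, -1.5, 94.6]
wrist_force: [9.2, 5.0, -2.3]
width: 0.238
```

```bash
python3 cr.py .08
```

```text
t 12.75 rpy [-125.6369   -1.5434   94.6154] th -0.5320850721237015 r 0.054515436278013744 h 0.06147309204347313 F(tool) [ 4.1876  7.5606 -6.3682] width 20.204103712953646 j [  15.0674   20.6336 -108.8578]
[[0.37, 0.02, 0.22, 0.001, -0.002, 0.002],
[0.39, 0.02, 0.19, 0.001, -0.002, 0.002],
[0.41, 0.02, 0.16, 0.001, -0.002, 0.002],
[0.42, 0.02, 0.13, 0.001, -0.002, 0.002],
[0.43, 0.02, 0.08, 0.001, -0.002, 0.002],
[0.44, 0.02, 0.04, 0.001, -0.002, 0.002],
[0.44, 0.02, 0.01, 0.001, -0.002, 0.002],
[0.44, 0.02, -0.03, 0.001, -0.002, 0.002],
[0.44, 0.02, -0.06, 0.001, -0.002, 0.002],
[0.43, 0.02, -0.1, 0.001, -0.002, 0.002]]
max 0.44 0.002 10
```

Call:
jog_arm:
  steps:
    - [0.35,0,0.2,0.001,-0.002,0.002]
    - [0.4,0,0.2,0.001,-0.002,0.002]
    - [0.4,0,0.15,0.001,-0.002,0.002]
    - [0.4,0,0.15,0.001,-0.002,0.002]
    - [0.4,0,0.1,0.001,-0.002,0.002]
    - [0.4,0,0.05,0.001,-0.002,0.002]
    - [0.4,0,0,0,0,0]
    - [0.3,0,0,0,0,0]
    - [0.1,0,0,0,0,0]
    - [0,0,0,0,0,0]

```text
t: 13.58
ee_pos: [0.5865, 0.1246, 0.1539]
tcp_rot: [-125.7, -0.3, 94.3]
wrist_force: [-0.3, 0.6, 1.2]
width: 0.237
```

```bash
python3 cr.py .08
```

```text
t 13.5833 rpy [-125.7436   -0.3149   94.2873] th -0.008439805795866036 r 0.05448594882571573 h 0.061412612344622544 F(tool) [ 0.6434 -1.1007 -0.5076] width 20.11550982382281 j [  5.5495  19.1188 -97.2295]
[[0.44, 0.01, 0.0, 0.001, -0.001, -0.0],
[0.44, 0.01, -0.03, 0.001, -0.001, -0.0],
[0.43, 0.01, -0.07, 0.001, -0.001, -0.0],
[0.43, 0.01, -0.1, 0.001, -0.001, -0.0],
[0.41, 0.01, -0.15, 0.001, -0.001, -0.0],
[0.4, 0.01, -0.18, 0.001, -0.001, -0.0],
[0.38, 0.01, -0.21, 0.001, -0.001, -0.0],
[0.37, 0.01, -0.24, 0.001, -0.001, -0.0],
[0.34, 0.01, -0.27, 0.001, -0.001, -0.0],
[0.32, 0.01, -0.3, 0.001, -0.001, -0.0]]
max 0.44 0.001 10
```

Call:
jog_arm:
  steps:
    - [0,0,0,0,0,0]
    - [0,0,0,0,0,0]
    - [0,0,0,0,0,0]
    - [0,0,0,0,0,0]
    - [0,0,0,0,0,0]
    - [0,0,0,0,0,0]
    - [0,-0.5,0,0,0,0]
    - [0,-1,0,0,0,0]
    - [0,-1.5,0,0,0,0]
    - [0,-2,0,0,0,0]
  grip: 0

```text
t: 14.42
ee_pos: [0.5539, 0.1215, 0.1891]
tcp_rot: [-125.1, -0.4, 94.2]
wrist_force: [-0.5, 0.5, -0.6]
width: 1.0
```

Call:
jog_arm:
  steps:
    - [0,-2,0,0,0,0]
    - [0,-2,0,0,0,0]
    - [0,-2,0,0,0,0]
    - [0,-2,0,0,0,0]
    - [0,-1.5,0,0,0,0]
    - [-1.5,0,0,0,0,0]
    - [-1.5,0,0,0,0,0]
    - [-1.5,0,0,0,0,0]
    - [-1.5,0,0,0,0,0]
    - [-1.5,0,0,0,0,0]

```text
t: 15.25
ee_pos: [0.4997, 0.0427, 0.2792]
tcp_rot: [-125.9, -0.2, 94.7]
wrist_force: [0.2, -0.5, -1.0]
width: 0.999
```

```bash
python3 w.py d; python3 - <<'E'
from bench import telemetry,cams
from h import *
for n in ["scene","side"]:
    im,d=cams.capture(n); cv2.imwrite(f"pics/{n}2.png",im[:,:,::-1]); np.savez(f"pics/{n}2.npz",im=im,d=d)
print(telemetry.sense()['t'])
E
```

```text
[0.4997 0.0427 0.2792] [-125.9124   -0.2375   94.6726] 15.25 [ -10.9839  -25.0622  131.3964   14.6331   39.745  -114.0083]
knob top 726 [ 0.056  -0.0024  0.0761] [ 0.0448 -0.012   0.0692] [0.0656 0.0087 0.0793]
15.4
```

View pics/wd.png

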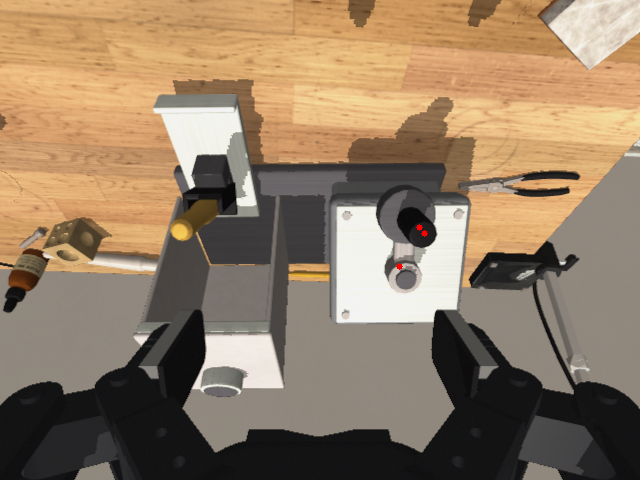

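View pics/side2.png

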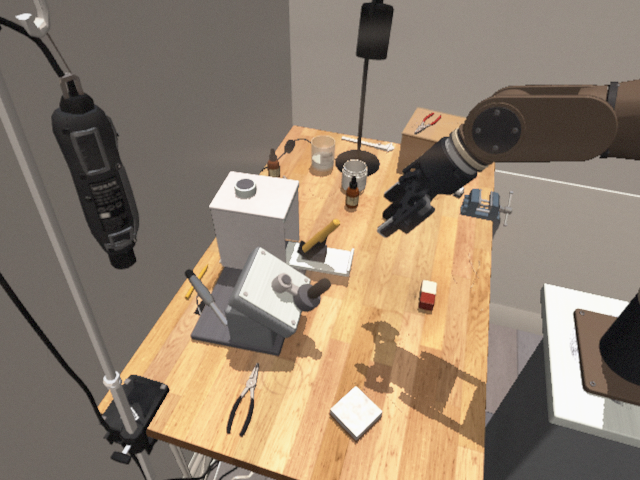

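View pics/scene2.png

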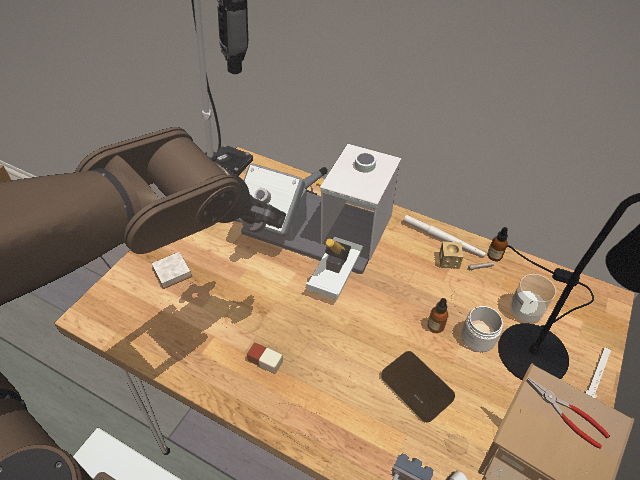

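```bash
cat > sp.py <<'E'
import sys
from bench import cams
from h import *
SO=np.array([-.04,-.08,.05])
for f in sys.argv[1:]:
    n={'w':'wrist','side':'side','scene':'scene'}[f.rstrip('0123456789')  if f[0]=='s' else 'w']
    z=np.load(f"pics/{f}.npz");d=z['d'];im=z['im'];m=cams.camera_model(n)
    E=z['E'] if 'E' in z else m['extrinsics']
    P=cloud(d,m,E); q=((P-OW)@RW-SO)@RC  # down-ish, left, along axis
    hsv=cv2.cvtColor(im,cv2.COLOR_RGB2HSV)
    br=(hsv[...,0]>12)&(hsv[...,0]<32)&(hsv[...,1]>110)
    k=br&(d>0)&(np.hypot(q[...,0],q[...,1])<.03)&(q[...,2]>.03)&(q[...,2]<.13)
    print(f,k.sum())
    for lo,hi in [(.04,.066),(.066,.08),(.08,.095),(.095,.11),(.11,.125)]:
        kk=k&(q[...,2]>lo)&(q[...,2]<hi)
        if kk.sum()>8: print(lo,hi,kk.sum(),"min",np.percentile(q[kk],3,0),"max",np.percentile(q[kk],97,0))
E
python3 sp.py wd side2 scene2
python3 - <<'E'
from bench import telemetry
from h import *
s=telemetry.sense(); R=tool_rot(); AXW=-R.apply([0,1,0]); so=w2W([-.04,-.08,.05])
for L in (.19,.096): print(L,so+AXW*L); show(line(s,so+AXW*L,R,5)[:1])
E
```

```text
wd 1159
0.04 0.066 275 min [-0.0075 -0.0118  0.0436] max [0.0102 0.0108 0.0655]
0.066 0.08 128 min [-0.0053 -0.0028  0.0662] max [0.0081 0.009  0.0796]
0.08 0.095 146 min [-0.0043 -0.003   0.0804] max [0.008  0.0089 0.0945]
0.095 0.11 161 min [-0.0048 -0.0029  0.0957] max [0.0081 0.0089 0.1091]
0.11 0.125 442 min [-0.0076 -0.0064  0.1108] max [0.0075 0.0084 0.1189]
side2 306
0.04 0.066 96 min [-0.0124 -0.0011  0.0412] max [0.0106 0.0147 0.0649]
0.066 0.08 39 min [-0.0105  0.0026  0.0668] max [0.0041 0.0114 0.0793]
0.08 0.095 51 min [-0.0107  0.0014  0.0804] max [0.0046 0.0125 0.0943]
0.095 0.11 48 min [-0.0105  0.0019  0.096 ] max [0.0056 0.0115 0.1096]
0.11 0.125 44 min [-0.0101 -0.0038  0.1105] max [0.0045 0.0102 0.117 ]
scene2 153
0.04 0.066 40 min [-0.0097 -0.011   0.0426] max [ 0.0097 -0.0008  0.0649]
0.066 0.08 13 min [-0.0069 -0.0096  0.0664] max [ 0.0083 -0.0029  0.0776]
0.08 0.095 17 min [-0.0049 -0.0094  0.0807] max [ 0.0082 -0.0022  0.0945]
0.095 0.11 13 min [-0.0068 -0.0091  0.0956] max [ 0.0066 -0.0051  0.1091]
0.11 0.125 64 min [-0.0072 -0.0087  0.1118] max [0.0073 0.0054 0.121 ]
0.19 [ 0.567  -0.0574  0.2056]
[[-2.1, 1.87, -0.1, 0.003, -0.002, -0.0]]
max 2.1 0.003 1
0.096 [ 0.6207 -0.0526  0.1286]
[[-2.1, 3.75, -0.08, 0.003, -0.002, -0.0]]
max 3.75 0.003 1
```

Call:
jog_arm:
  steps:
    - [-2.1,1.5,-0.1,0.003,-0.002,0]
    - [-2.1,1.5,-0.1,0.003,-0.002,0]
    - [-2.1,1.5,-0.1,0.003,-0.002,0]
    - [-2.1,1.5,-0.1,0.003,-0.002,0]
    - [-2.1,1.5,-0.1,0.003,-0.002,0]
    - [0,0,0,0,0,0]
    - [0,0,0,0,0,0]
    - [0,0,0,0,0,0]
    - [0,0,0,0,0,0]
    - [0,0,0,0,0,0]

```text
t: 16.23
ee_pos: [0.558, -0.0527, 0.2206]
tcp_rot: [-125.2, -0.1, 95.6]
wrist_force: [0.2, -0.4, -0.0]
width: 0.998
```

```bash
python3 w.py e | head -1; python3 sp.py we;python3 - <<'E'
from bench import telemetry
from h import *
s=telemetry.sense(); R=tool_rot(); AXW=-R.apply([0,1,0]); so=w2W([-.04,-.08,.05])
for L in (.17,.13,.096): print(L,so+AXW*L); show(line(s,so+AXW*L,R,5)[:1])
E
```

```text
[ 0.558  -0.0527  0.2206] [-125.1554   -0.0526   95.5804] 16.2333 [ -22.0844  -10.6338  126.8856   27.8217   35.0456 -136.5411]
we 1542
0.04 0.066 295 min [-0.001  -0.0101  0.0431] max [0.0099 0.0099 0.0654]
0.066 0.08 136 min [ 0.0008 -0.008   0.0662] max [0.0081 0.008  0.0793]
0.08 0.095 166 min [ 0.0014 -0.0078  0.0803] max [0.0081 0.0083 0.0947]
0.095 0.11 190 min [ 0.0022 -0.0076  0.0956] max [0.0081 0.0078 0.1095]
0.11 0.125 740 min [-0.0074 -0.0074  0.1118] max [0.0075 0.0074 0.1188]
0.17 [ 0.5784 -0.0564  0.1893]
[[-0.12, 0.74, 0.04, 0.001, 0.001, 0.001]]
max 0.74 0.001 1
0.13 [ 0.6013 -0.0544  0.1565]
[[-0.12, 1.54, 0.04, 0.001, 0.001, 0.001]]
max 1.54 0.001 1
0.096 [ 0.6207 -0.0526  0.1286]
[[-0.12, 2.22, 0.04, 0.001, 0.001, 0.001]]
max 2.22 0.001 1
```

View pics/we.png

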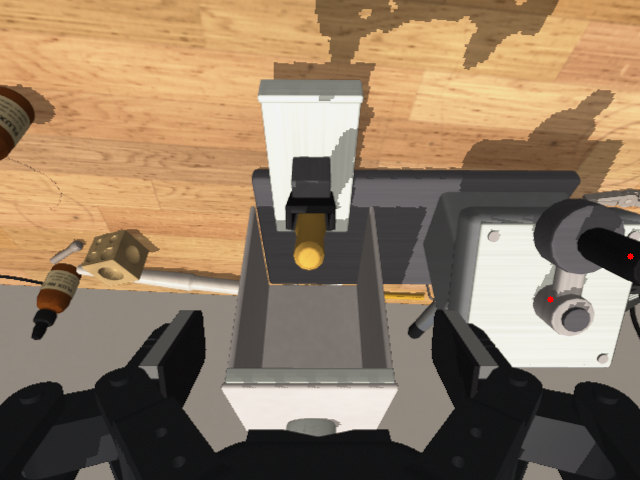

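```bash
cat >> kin.py <<'E'
def full(p,R):
    q,j5,c=q123(p,R); q=np.radians(q)
    er=np.array([np.cos(q[0]),np.sin(q[0]),0]);g=q[1]+q[2];f=er*np.sin(g)+z*np.cos(g);el=np.cross(z,er)
    M=R.as_matrix(); t=M[:,1]; n=np.cross(f,t);n/=np.linalg.norm(n)
    dn=np.cross(f,el) # perp in plane
    e4=np.degrees(np.arctan2(n@np.cross(f,-el),n@-el)); 
    xx=M[:,0]; j6=np.degrees(np.arctan2(xx@n,xx@np.cross(t,n)))
    return np.degrees(q),e4,j5,j6
if __name__=="__main__":
    for p,e,tr in [([0.558,-0.0527,0.2206],[-125.1554,-0.0526,95.5804],"27.8 35 -136.5"),([0.4997,0.0427,0.2792],[-125.9124,-0.2375,94.6726],"14.6 39.7 -114"),([0.5865,0.1246,0.1539],[-125.7436,-0.3149,94.2873],"5.5 19.1 -97.2")]:
        print(*full(np.array(p),Ro.from_euler('xyz',e,degrees=True)),"true",tr)
E
python3 kin.py; python3 - <<'E'
from kin import *
R=tool_rot(); AXW=-R.apply([0,1,0]); so=w2W([-.04,-.08,.05])
for L in (.19,.15,.096): print(L,*full(so+AXW*L,R))
E
```

```text
el,h,L1,L2,d [0.1011 0.2155 0.4394 0.5666 0.216 ] 5 [3.0938 1.7325 1.4891 0.4205 0.1795] [-0.0005 -0.0004  0.0014 -0.0012 -0.0002 -0.0003  0.0016  0.0001 -0.0011]
[-21.824  -10.6455 126.8376] -152.39799902388975 34.98992468278236 136.13239837499975 true 27.8 35 -136.5
[-10.8082 -24.5128 131.0327] -165.45760221006583 39.52288049341437 113.82594425439854 true 14.6 39.7 -114
[  1.6199   0.0149 125.0649] -174.50577949249623 19.29739231407273 97.16904780981379 true 5.5 19.1 -97.2
0.19 [-21.7917  -8.1125 126.3273] -151.60808137074466 33.065562224868195 136.92896640512507
0.15 [-20.4963  -2.2908 124.8211] -149.003391478322 28.762393021198747 139.19924812913135
0.096 [-18.9303   5.6452 122.1377] -144.41663979100363 23.666007895953314 143.30126315402342
```

Call:
jog_arm:
  steps:
    - [-0.3,0.5,0.1,0.001,0.001,0.001]
    - [-0.3,0.7,0.1,0.001,0.001,0.001]
    - [0,1,0,0.001,0.001,0.001]
    - [0,1,0,0.001,0.001,0.001]
    - [0,1,0,0.001,0.001,0.001]
    - [0,1,0,0,0,0]
    - [0,1,0,0,0,0]
    - [0,0.5,0,0,0,0]
    - [0,0,0,0,0,0]
    - [0,0,0,0,0,0]

```text
t: 17.12
ee_pos: [0.5984, -0.0543, 0.1623]
tcp_rot: [-125.1, 0.2, 95.3]
wrist_force: [0.3, -0.6, 0.5]
width: 1.001
```

```bash
python3 w.py f | head -1; python3 sp.py wf;python3 - <<'E'
from bench import telemetry
from h import *
s=telemetry.sense(); R=tool_rot(); AXW=-R.apply([0,1,0]); so=w2W([-.04,-.08,.05])
for L in (.096,): show(line(s,so+AXW*L,R,1)[:1])
E
```

```text
[ 0.5984 -0.0543  0.1623] [-125.0904    0.2      95.2856] 17.1167 [ -20.2126    0.0892  123.9423   32.3239   27.2579 -140.7755]
wf 3415
0.04 0.066 595 min [-0.0008 -0.0101  0.0441] max [0.0098 0.0099 0.0656]
0.066 0.08 328 min [ 0.0015 -0.0081  0.0665] max [0.0082 0.0079 0.0796]
0.08 0.095 426 min [ 0.0013 -0.0081  0.0804] max [0.0082 0.0077 0.0945]
0.095 0.11 539 min [ 0.0018 -0.0081  0.0956] max [0.0082 0.0077 0.1096]
0.11 0.125 1510 min [-0.0062 -0.0075  0.1111] max [0.0076 0.0075 0.1186]
[[-0.03, 4.05, 0.1, 0.002, 0.005, -0.001]]
max 4.05 0.005 1Traceback (most recent call last):
  File "w.py", line 15, in <module>
    print("knob top",k.sum(), q[k].mean(0) if k.sum() else "", q[k].min(0),q[k].max(0))
                                                               ~~~~~~~~^^^
    return umr_minimum(a, axis, None, out, keepdims, initial, where)
ValueError: zero-size array to reduction operation minimum which has no identity
```

View pics/wf.png

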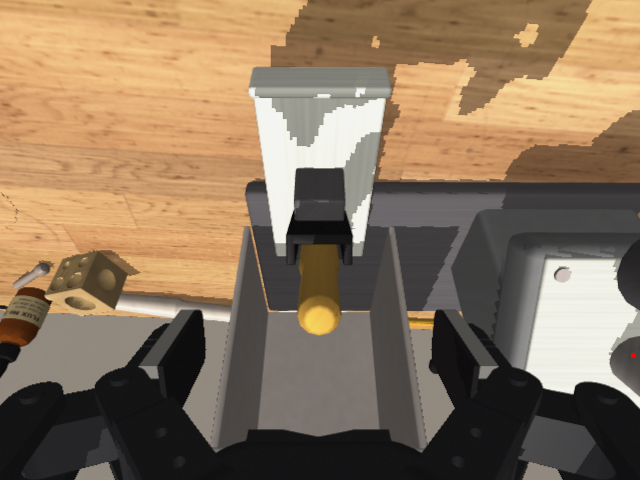

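Call:
jog_arm:
  steps:
    - [0,0.5,0.02,0,0.001,0]
    - [0,0.8,0.02,0,0.001,0]
    - [0,0.8,0.02,0,0.001,0]
    - [0,0.8,0.02,0,0.001,0]
    - [0,0.7,0.02,0,0.001,0]
    - [0,0.4,0,0,0,0]
    - [0,0.1,0,0,0,0]
    - [0,0,0,0,0,0]
    - [0,0,0,0,0,0]
    - [0,0,0,0,0,0]

```text
t: 18.0
ee_pos: [0.6238, -0.0525, 0.1257]
tcp_rot: [-125.2, 0.1, 95.0]
wrist_force: [-0.2, 1.1, -0.5]
width: 1.003
```

```bash
python3 - <<'E'
from bench import telemetry
from h import *
s=telemetry.sense(); R=tool_rot(); AXW=-R.apply([0,1,0]); so=w2W([-.04,-.08,.05])
print(s['t'],s['joint_positions'],s['tcp_rot'],s['wrist_force'])
for L in (.096,): show(line(s,so+AXW*L,R,1)[:1])
E
```

```text
18.0 [ -18.9729    6.7876  121.5387   36.5694   23.0331 -144.3315] [-125.1927    0.08     94.999 ] [-0.1899  1.1054 -0.5169]
[[0.01, -0.42, 0.08, 0.003, -0.001, -0.002]]
max 0.42 0.003 1
```

Call:
jog_arm:
  steps:
    - [0,-0.2,0.04,0.002,0,-0.001]
    - [0,-0.2,0.03,0.001,0,-0.001]
    - [0,0,0,0,0,0]
    - [0,0,0,0,0,0]
    - [0,0,0,0,0,0]
    - [0,0,0,0,0,0]
    - [0,0,0,0,0,0]
    - [0,0,0,0,0,0]
    - [0,0,0,0,0,0]
    - [0,0,0,0,0,0]
  grip: 1
  grip_force: 60

```text
t: 18.83
ee_pos: [0.6208, -0.0527, 0.1308]
tcp_rot: [-125.1, 0.0, 95.1]
wrist_force: [-0.3, 0.5, 0.4]
width: 0.192
```

```bash
python3 - <<'E'
from bench import telemetry
from h import *
s=telemetry.sense(); R=tool_rot(); AXW=-R.apply([0,1,0]); so=w2W([-.04,-.08,.05])
print(s['t'],s['joint_positions'],s['tcp_rot'],s['wrist_force'],s['width']*85)
q=((s['ee_pos']-so)@RW)@RC; print("tcp in spindle frame",q)
show(line(s,so+AXW*.186,R,9)[:1])
E
```

```text
18.8333 [ -19.1514    5.9372  121.803    35.9815   23.708  -143.832 ] [-125.1426    0.0075   95.0889] [-0.3038  0.4845  0.3527] 16.33610037801173
tcp in spindle frame [-0.0013 -0.0001  0.0977]
[[0.0, -0.98, 0.01, 0.0, -0.0, -0.0]]
max 0.98 0.0 1
```

Call:
jog_arm:
  steps:
    - [0,-0.4,0,0,0,0]
    - [0,-0.7,0,0,0,0]
    - [0,-0.9,0,0,0,0]
    - [0,-1,0,0,0,0]
    - [0,-1,0,0,0,0]
    - [0,-1,0,0,0,0]
    - [0,-1,0,0,0,0]
    - [0,-1,0,0,0,0]
    - [0,-1,0,0,0,0]
    - [0,-1,0,0,0,0]

```text
t: 19.67
ee_pos: [0.5613, -0.0565, 0.206]
tcp_rot: [-124.6, -0.1, 95.2]
wrist_force: [-1.2, -0.5, -0.8]
width: 0.192
```

```bash
python3 w.py g 2>/dev/null; python3 - <<'E'
from bench import telemetry
from kin import *
s=telemetry.sense(); R=tool_rot(); so=w2W([-.04,-.08,.05])
print(s['wrist_force'],s['width']*85)
q=((s['ee_pos']-so)@RW)@RC; print("tcp in spindle frame",q)
blk=np.array([.483,.2627,.02]); R0=tool_rot(0)
tgt=blk+np.array([0,0,.0977+.10]); print(tgt,full(tgt,R0))
show(line(s,tgt,R0,10)[::3])
E
```

```text
[ 0.5613 -0.0565  0.206 ] [-124.5638   -0.0943   95.1578] 19.6667 [ -22.1811   -8.7393  126.7996   28.1139   33.7427 -136.9701]
[ 1.0088  1.4547 -2.3129] 16.683421855103788
tcp in spindle frame [0.0033 0.0013 0.1948]
[0.483  0.2627 0.2177] (array([ 17.9418,   2.4257, 110.5055]), np.float64(180.0), np.float64(67.06882442269334), np.float64(77.15821305943778))
[[3.25, -0.36, 0.35, 0.061, 0.0, 0.0],
[3.25, -0.29, 0.41, 0.061, 0.0, 0.0],
[3.25, -0.21, 0.46, 0.061, 0.0, 0.0],
[3.25, -0.13, 0.49, 0.061, 0.0, 0.0]]
max 3.25 0.061 4
```

View pics/wg.png

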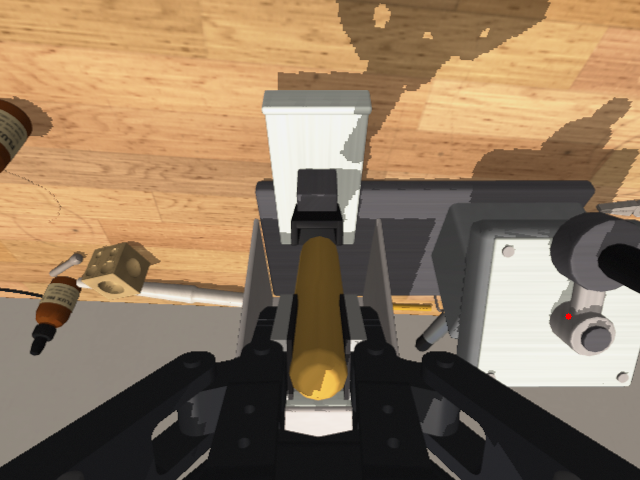

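```bash
python3 - <<'E'
from bench import telemetry
from kin import *
s=telemetry.sense()
t1=np.array([.475,-.05,.27]); R1=tool_rot(5); print(full(t1,R1))
show(line(s,t1,R1,10))
E
```

```text
(array([-19.1859, -12.6125, 118.9179]), np.float64(-177.80168952928992), np.float64(69.14915640131846), np.float64(114.98688432561202))
[[0.14, -1.0, 0.35, 0.052, 0.0, 0.0],
[0.14, -0.98, 0.4, 0.052, 0.0, 0.0],
[0.14, -0.96, 0.45, 0.052, 0.0, 0.0],
[0.14, -0.93, 0.5, 0.052, 0.0, 0.0],
[0.14, -0.91, 0.55, 0.052, 0.0, 0.0],
[0.14, -0.88, 0.59, 0.052, 0.0, 0.0],
[0.14, -0.84, 0.64, 0.052, 0.0, 0.0],
[0.14, -0.81, 0.68, 0.052, 0.0, 0.0],
[0.14, -0.77, 0.72, 0.052, 0.0, 0.0],
[0.14, -0.74, 0.76, 0.052, 0.0, 0.0]]
max 1.0 0.052 10
```

Call:
jog_arm:
  steps:
    - [0.1,-1.1,0.3,0.02,0,0]
    - [0.1,-1.1,0.3,0.05,0,0]
    - [0.1,-1,0.4,0.06,0,0]
    - [0.1,-1,0.5,0.06,0,0]
    - [0.1,-0.9,0.5,0.06,0,0]
    - [0.1,-0.9,0.6,0.06,0,0]
    - [0.1,-0.9,0.6,0.06,0,0]
    - [0.1,-0.8,0.7,0.06,0,0]
    - [0.1,-0.8,0.7,0.05,0,0]
    - [0.1,-0.8,0.7,0.05,0,0]

```text
t: 20.55
ee_pos: [0.4607, -0.0534, 0.2722]
tcp_rot: [-91.6, -0.1, 94.9]
wrist_force: [0.4, 1.1, -2.8]
width: 0.199
```

```bash
python3 - <<'E'
from bench import telemetry
from kin import *
s=telemetry.sense();print(s['ee_pos'],s['tcp_rot'],s['width'])
t1=np.array([.483,.2627,.22]); R1=tool_rot(0); 
show(line(s,t1,R1,10))
E
```

```text
[ 0.4607 -0.0534  0.2722] [-91.5826  -0.1023  94.8877] 0.19901125235169542
[[3.13, 0.54, -0.48, 0.003, -0.0, 0.0],
[3.13, 0.54, -0.48, 0.003, -0.0, 0.0],
[3.13, 0.54, -0.48, 0.003, -0.0, 0.0],
[3.13, 0.54, -0.49, 0.003, -0.0, 0.0],
[3.13, 0.53, -0.49, 0.003, -0.0, 0.0],
[3.13, 0.53, -0.49, 0.003, -0.0, 0.0],
[3.13, 0.53, -0.49, 0.003, -0.0, 0.0],
[3.13, 0.53, -0.5, 0.003, -0.0, 0.0],
[3.13, 0.53, -0.5, 0.003, -0.0, 0.0],
[3.13, 0.52, -0.5, 0.003, -0.0, 0.0]]
max 3.13 0.003 10
```

Call:
jog_arm:
  steps:
    - [1,0.3,-0.2,0.003,0,0]
    - [2,0.4,-0.3,0.003,0,0]
    - [3,0.5,-0.5,0.003,0,0]
    - [3,0.5,-0.5,0.003,0,0]
    - [3,0.5,-0.5,0.003,0,0]
    - [3,0.5,-0.5,0.003,0,0]
    - [3,0.5,-0.5,0.003,0,0]
    - [3,0.5,-0.5,0.003,0,0]
    - [2,0.4,-0.3,0.003,0,0]
    - [1,0.2,-0.2,0.003,0,0]

```text
t: 21.38
ee_pos: [0.478, 0.202, 0.2221]
tcp_rot: [-90.1, -0.2, 94.3]
wrist_force: [-0.0, -0.4, -2.1]
width: 0.194
```

```bash
python3 - <<'E'
from bench import telemetry
from kin import *
s=telemetry.sense();print(s['ee_pos'],s['tcp_rot'],s['width'])
t1=np.array([.483,.2627,.0977+.02+.06]); R1=tool_rot(0); 
show(line(s,t1,R1,8)[:2])
E
```

```text
[0.478  0.202  0.2221] [-90.1348  -0.1517  94.2927] 0.19375242491604008
[[0.75, 0.56, -0.12, 0.0, -0.002, 0.0],
[0.75, 0.56, -0.12, 0.0, -0.002, 0.0]]
max 0.75 0.002 2
```

Call:
jog_arm:
  steps:
    - [0.8,0.5,-0.12,0,-0.002,0]
    - [0.8,0.6,-0.12,0,-0.002,0]
    - [0.8,0.6,-0.12,0,-0.002,0]
    - [0.8,0.6,-0.12,0,-0.002,0]
    - [0.8,0.6,-0.12,0,-0.002,0]
    - [0.8,0.6,-0.12,0,-0.002,0]
    - [0.7,0.6,-0.12,0,-0.002,0]
    - [0.5,0.4,-0.12,0,-0.002,0]
    - [0,0,0,0,0,0]
    - [0,0,0,0,0,0]

```text
t: 22.22
ee_pos: [0.4817, 0.2673, 0.169]
tcp_rot: [-89.9, -0.1, 95.2]
wrist_force: [0.5, -0.6, -3.6]
width: 0.194
```

```bash
cat > v.py <<'E'
import sys
from bench import telemetry,cams
from kin import *
tag=sys.argv[1]
s=telemetry.sense();print(s['t'],s['ee_pos'],s['tcp_rot'],s['width'])
p=s['ee_pos'];R=toolR(s)
pts=[]
for n in ["side","scene","wrist"]:
    s2=telemetry.sense();R=toolR(s2)
    im,d=cams.capture(n); m=cams.camera_model(n)
    if n=="wrist":
        T=np.eye(4);T[:3,:3]=R.as_matrix();T[:3,3]=s2['ee_pos'];E=T@m['T_tool_cam']
    else: E=m['extrinsics']
    cv2.imwrite(f"pics/{n}{tag}.png",im[:,:,::-1]); np.savez(f"pics/{n}{tag}.npz",im=im,d=d,E=E)
    P=cloud(d,m,E); hsv=cv2.cvtColor(im,cv2.COLOR_RGB2HSV)
    br=(hsv[...,0]>12)&(hsv[...,0]<32)&(hsv[...,1]>130)&(d>0)&(np.hypot(P[...,0]-p[0],P[...,1]-p[1])<.035)&(P[...,2]>.024)
    v,u=np.nonzero(br); print(n,br.sum())
    if br.sum()<20: continue
    q=P[br]; 
    for lo in np.arange(np.floor(q[:,2].min()*100)/100,q[:,2].max(),.01):
        k=(q[:,2]>=lo)&(q[:,2]<lo+.01)
        if k.sum()>5: print("  z%.2f n%d"%(lo,k.sum()),"median xyz",np.median(q[k],0))
    print("  zmin %.4f zmax %.4f"%(q[:,2].min(),q[:,2].max()))
    if n!="wrist":
        c=E[:3,:3].T@(p-E[:3,3]); cv2.imwrite(f"pics/{n}{tag}c.png",cv2.resize(im[max(0,int(np.median(v))-60):int(np.median(v))+60,max(0,int(np.median(u))-80):int(np.median(u))+80,::-1],None,fx=5,fy=5))
t1=np.array([.483,.2627,.0977+.02+.005]); R1=tool_rot(0)
show(line(s,t1,R1,1))
E
python3 v.py h
```

```text
22.2167 [0.4817 0.2673 0.169 ] [-89.9414  -0.0726  95.2202] 0.19437067656795415
side 220
  z0.07 n10 median xyz [0.4792 0.2777 0.0791]
  z0.08 n34 median xyz [0.4804 0.2781 0.0849]
  z0.09 n40 median xyz [0.4809 0.2781 0.0952]
  z0.10 n38 median xyz [0.4801 0.2778 0.1051]
  z0.11 n42 median xyz [0.4809 0.2775 0.1154]
  z0.12 n43 median xyz [0.4817 0.2781 0.1249]
  z0.13 n6 median xyz [0.4818 0.2784 0.1313]
  z0.15 n6 median xyz [0.4825 0.289  0.1527]
  zmin 0.0759 zmax 0.2068
scene 254
  z0.07 n16 median xyz [0.4715 0.2608 0.0765]
  z0.08 n21 median xyz [0.4718 0.261  0.0848]
  z0.09 n24 median xyz [0.4714 0.2608 0.0951]
  z0.10 n24 median xyz [0.4737 0.2581 0.1052]
  z0.11 n28 median xyz [0.4727 0.26   0.1131]
  z0.12 n35 median xyz [0.4729 0.2581 0.1255]
  z0.13 n32 median xyz [0.4727 0.2603 0.135 ]
  z0.14 n11 median xyz [0.4723 0.2632 0.1456]
  z0.15 n14 median xyz [0.4724 0.2644 0.1532]
  z0.16 n12 median xyz [0.4725 0.2645 0.1648]
  z0.17 n15 median xyz [0.4724 0.2639 0.1749]
  z0.18 n18 median xyz [0.4734 0.2638 0.1861]
  zmin 0.0712 zmax 0.1914
wrist 7156
  z0.07 n79 median xyz [0.4713 0.266  0.0774]
  z0.08 n190 median xyz [0.4716 0.2654 0.0853]
  z0.09 n212 median xyz [0.4716 0.2659 0.0953]
  z0.10 n258 median xyz [0.4717 0.2659 0.1054]
  z0.11 n310 median xyz [0.4717 0.2658 0.1153]
  z0.12 n351 median xyz [0.4716 0.2658 0.1254]
  z0.13 n634 median xyz [0.473  0.2658 0.135 ]
  z0.14 n412 median xyz [0.4734 0.2656 0.1455]
  z0.15 n514 median xyz [0.4735 0.2656 0.1553]
  z0.16 n623 median xyz [0.4735 0.2656 0.1652]
  z0.17 n765 median xyz [0.4735 0.2656 0.1753]
  z0.18 n2338 median xyz [0.4767 0.266  0.1879]
  z0.19 n467 median xyz [0.4805 0.2664 0.1903]
  zmin 0.0737 zmax 0.2201
[[-0.48, 4.63, -0.09, -0.001, 0.002, 0.001]]
max 4.63 0.002 1
```

View pics/sideh.png

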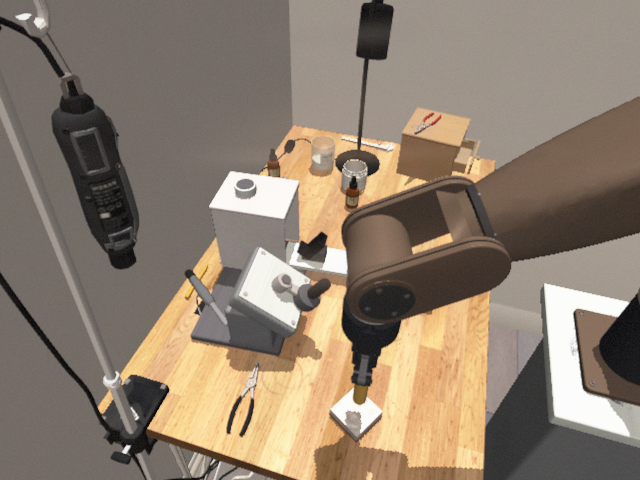

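View pics/wristh.png

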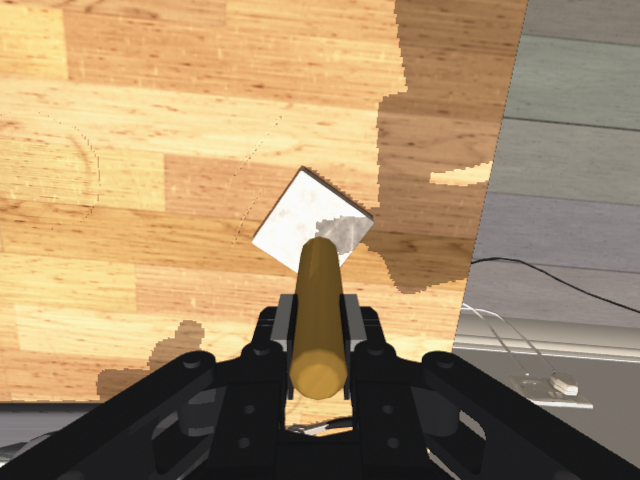

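View pics/sceneh.png

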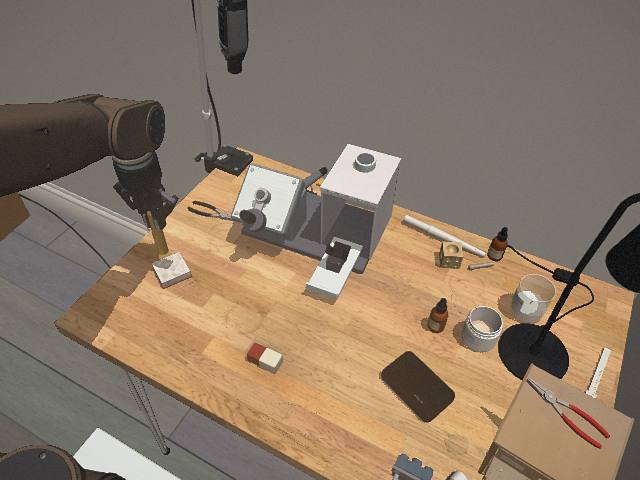

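Call:
jog_arm:
  steps:
    - [-0.1,0.4,0,0,0,0]
    - [-0.1,0.6,0,0,0,0]
    - [-0.1,0.6,-0.05,0,0,0]
    - [-0.1,0.6,-0.04,0,0.001,0]
    - [0,0.6,0,0,0.001,0]
    - [0,0.5,0,0,0,0]
    - [0,0.4,0,0,0,0]
    - [0,0.2,0,0,0,0]
    - [0,0,0,0,0,0]
    - [0,0,0,0,0,0]

```text
t: 23.2
ee_pos: [0.4836, 0.2615, 0.1267]
tcp_rot: [-90.0, -0.1, 94.9]
wrist_force: [0.0, -0.0, -1.6]
width: 0.194
```

```bash
python3 v.py i
```

```text
23.2 [0.4836 0.2615 0.1267] [-90.0287  -0.0785  94.942 ] 0.19427217890678167
side 165
  z0.03 n13 median xyz [0.4829 0.272  0.0367]
  z0.04 n31 median xyz [0.4832 0.2726 0.044 ]
  z0.05 n34 median xyz [0.4834 0.272  0.0537]
  z0.06 n35 median xyz [0.4822 0.2722 0.0649]
  z0.07 n34 median xyz [0.4828 0.2722 0.0748]
  z0.08 n17 median xyz [0.4834 0.2729 0.0839]
  zmin 0.0344 zmax 0.2006
scene 254
  z0.03 n22 median xyz [0.4739 0.2542 0.036 ]
  z0.04 n28 median xyz [0.4752 0.253  0.0451]
  z0.05 n32 median xyz [0.4766 0.2524 0.0557]
  z0.06 n23 median xyz [0.4751 0.254  0.0659]
  z0.07 n32 median xyz [0.4745 0.2536 0.0745]
  z0.08 n25 median xyz [0.4751 0.2544 0.0846]
  z0.09 n27 median xyz [0.4746 0.2559 0.0927]
  z0.10 n14 median xyz [0.474  0.2574 0.1045]
  z0.11 n9 median xyz [0.4744 0.2591 0.1143]
  z0.12 n14 median xyz [0.474  0.2583 0.1248]
  z0.13 n11 median xyz [0.4746 0.2582 0.1356]
  z0.14 n17 median xyz [0.4756 0.2595 0.1452]
  zmin 0.0306 zmax 0.1498
wrist 7118
  z0.03 n124 median xyz [0.4737 0.2597 0.0364]
  z0.04 n190 median xyz [0.4737 0.2604 0.0451]
  z0.05 n221 median xyz [0.4737 0.2599 0.0552]
  z0.06 n266 median xyz [0.4738 0.2604 0.0653]
  z0.07 n290 median xyz [0.4737 0.2604 0.0752]
  z0.08 n379 median xyz [0.4738 0.2599 0.0854]
  z0.09 n612 median xyz [0.4753 0.2602 0.094 ]
  z0.10 n440 median xyz [0.4755 0.2601 0.1054]
  z0.11 n524 median xyz [0.4755 0.2601 0.1151]
  z0.12 n667 median xyz [0.4755 0.2601 0.1252]
  z0.13 n816 median xyz [0.4755 0.26   0.1355]
  z0.14 n2587 median xyz [0.4799 0.2606 0.1466]
  zmin 0.0313 zmax 0.1863
[[0.13, 0.4, 0.05, 0.001, -0.003, 0.001]]
max 0.4 0.003 1
```

View pics/sidei.png

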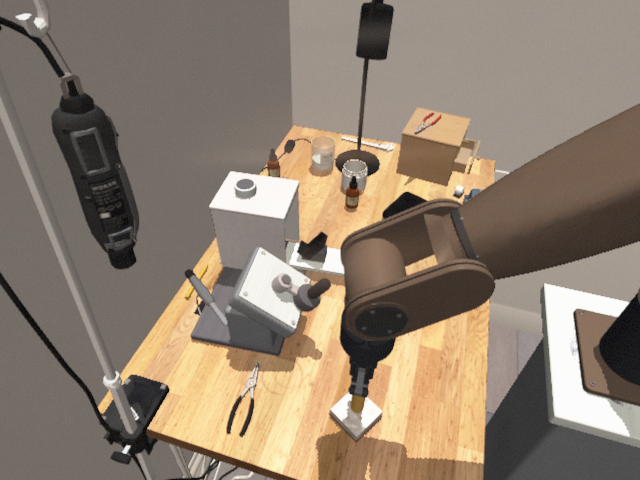

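Call:
jog_arm:
  steps:
    - [0.05,0.15,0,0,-0.001,0]
    - [0.05,0.15,0,0,-0.001,0]
    - [0,0.15,0,0,0,0]
    - [0,0.1,0,0,0,0]
    - [0,0.1,0,0,0,0]
    - [0,0.05,0,0,0,0]
    - [0,0,0,0,0,0]
    - [0,0,0,0,0,0]
    - [0,0,0,0,0,0]
    - [0,0,0,0,0,0]

```text
t: 24.18
ee_pos: [0.4846, 0.2631, 0.1209]
tcp_rot: [-90.2, -0.1, 95.1]
wrist_force: [0.1, -1.0, -3.1]
width: 0.189
```

Call:
jog_arm:
  steps:
    - [0,0.1,0,0.001,0,0]
    - [0,0,0,0.001,0,0]
    - [0,0,0,0,0,0]
    - [0,0.1,0,0,0,0]
    - [0,0,0,0,0,0]
    - [0,0,0,0,0,0]
    - [0,0,0,0,0,0]
    - [0,0,0,0,0,0]
    - [0,0,0,0,0,0]
    - [0,0,0,0,0,0]

```text
t: 25.02
ee_pos: [0.4847, 0.2631, 0.1188]
tcp_rot: [-90.1, -0.1, 95.1]
wrist_force: [0.2, -0.6, -2.1]
width: 0.19
```

Call:
jog_arm:
  steps:
    - [0,0.1,0,0.001,0,0]
    - [0,0,0,0.001,0,0]
    - [0,0,0,0,0,0]
    - [0,0,0,0,0,0]
    - [0,0,0,0,0,0]
    - [0,0,0,0,0,0]
    - [0,0,0,0,0,0]
    - [0,0,0,0,0,0]
    - [0,0,0,0,0,0]
    - [0,0,0,0,0,0]

```text
t: 25.85
ee_pos: [0.4847, 0.2632, 0.1178]
tcp_rot: [-90.0, -0.1, 95.1]
wrist_force: [0.6, -0.3, -2.0]
width: 0.189
```

Call:
jog_arm:
  steps:
    - [0,0.07,0,0,0,0]
    - [0,0,0,0,0,0]
    - [0,0,0,0,0,0]
    - [0,0,0,0,0,0]
    - [0,0,0,0,0,0]
    - [0,0,0,0,0,0]
    - [0,0,0,0,0,0]
    - [0,0,0,0,0,0]
    - [0,0,0,0,0,0]
    - [0,0,0,0,0,0]

```text
t: 26.68
ee_pos: [0.485, 0.2633, 0.1174]
tcp_rot: [-90.0, -0.1, 95.1]
wrist_force: [-0.8, -0.4, -2.7]
width: 0.197
```

Call:
jog_arm:
  steps:
    - [0,0.07,0,0,0,0]
    - [0,0,0,0,0,0]
    - [0,0,0,0,0,0]
    - [0,0,0,0,0,0]
    - [0,0.05,0,0,0,0]
    - [0,0,0,0,0,0]
    - [0,0,0,0,0,0]
    - [0,0,0,0,0,0]
    - [0,0,0,0,0,0]
    - [0,0,0,0,0,0]

```text
t: 27.52
ee_pos: [0.4856, 0.2635, 0.1174]
tcp_rot: [-90.1, -0.2, 95.1]
wrist_force: [0.0, 0.4, -0.2]
width: 0.195
```

```bash
python3 v.py j | grep -v "z0"
```

```text
27.5167 [0.4856 0.2635 0.1174] [-90.1223  -0.1501  95.094 ] 0.19538498293957157
side 159
  zmin 0.0245 zmax 0.1553
scene 248
  zmin 0.0244 zmax 0.1401
wrist 7109
  zmin 0.0240 zmax 0.1769
[[-0.05, -0.53, 0.27, 0.002, -0.0, 0.003]]
max 0.53 0.003 1
```

```bash
ls pics | grep j
```

```text
scenej.npz
scenej.png
scenejc.png
sidej.npz
sidej.png
sidejc.png
wristj.npz
wristj.png
```

```bash
cat > up.py <<'E'
import sys
from bench import cams
from h import *
t=sys.argv[1]
for n in ["wrist","side","scene"]:
    z=np.load(f"pics/{n}{t}.npz");d=z['d'];im=z['im'];E=z['E'];m=cams.camera_model(n);P=cloud(d,m,E)
    hsv=cv2.cvtColor(im,cv2.COLOR_RGB2HSV)
    br=(hsv[...,0]>12)&(hsv[...,0]<32)&(hsv[...,1]>130)&(d>0)&(np.hypot(P[...,0]-.484,P[...,1]-.263)<.035)&(P[...,2]>.026)&(P[...,2]<.134)
    q=P[br]; from scipy.optimize import least_squares
    q=q[(q[:,2]<.078)|(q[:,2]>.09)]
    rad=np.where(q[:,2]<.083,.011,.009)
    f=lambda p: np.hypot(q[:,0]-p[0]-p[2]*(q[:,2]-.02),q[:,1]-p[1]-p[3]*(q[:,2]-.02))-rad
    s=least_squares(f,[.484,.263,0,0],loss='soft_l1',f_scale=.001); print(n,len(q),"foot",s.x[:2],"tilt rad",s.x[2:],"rms",np.sqrt(np.mean(s.fun**2)))
E
python3 up.py j
```

```text
wrist 4223 foot [0.4856 0.2635] tilt rad [-0.0009 -0.007 ] rms 0.00030086986814618005
side 156 foot [0.4864 0.2646] tilt rad [ 0.0062 -0.0081] rms 0.0005679597844540599
scene 192 foot [0.4845 0.2638] tilt rad [ 0.0042 -0.0236] rms 0.0012766255324324508
```

View pics/sidejc.png

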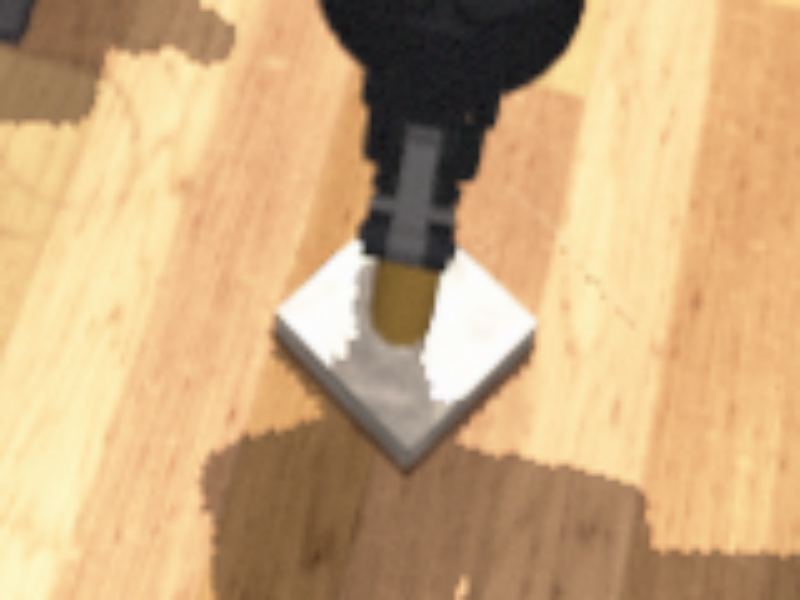

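View pics/scenejc.png

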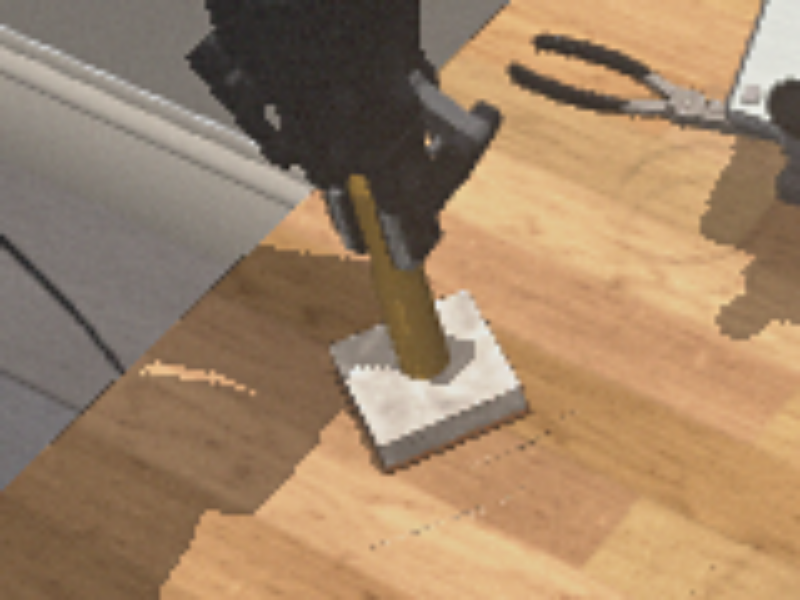

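Call:
jog_arm:
  steps:
    - [0,0,0,0,0,0]
    - [0,0,0,0,0,0]
    - [0,0,0,0,0,0]
    - [0,0,0,0,0,0]
    - [0,0,0,0,0,0]
    - [0,0,0,0,0,0]
    - [0,0,0,0,0,0]
    - [0,0,0,0,0,0]
    - [0,0,0,0,0,0]
    - [0,0,0,0,0,0]
  grip: 0.6
  grip_force: 20

```text
t: 28.5
ee_pos: [0.487, 0.2639, 0.1186]
tcp_rot: [-90.3, -0.2, 95.1]
wrist_force: [-0.8, -0.3, 0.4]
width: 0.398
```

```bash
python3 v.py k | grep -v "z0"; python3 up.py k
```

```text
28.5 [0.487  0.2639 0.1186] [-90.3446  -0.2094  95.0869] 0.39835737309778424
side 123
  zmin 0.0250 zmax 0.1862
scene 318
  zmin 0.0240 zmax 0.1405
wrist 7051
  zmin 0.0240 zmax 0.1841
[[-0.08, -0.41, 0.41, 0.006, -0.0, 0.004]]
max 0.41 0.006 1
wrist 4143 foot [0.4857 0.2636] tilt rad [-0.0014 -0.0004] rms 0.000575759489737227
side 115 foot [0.4865 0.2632] tilt rad [0.0105 0.0612] rms 0.004071980407624073
scene 245 foot [0.484 0.264] tilt rad [ 0.009  -0.0056] rms 0.001345868668999517
```

View pics/wristk.png

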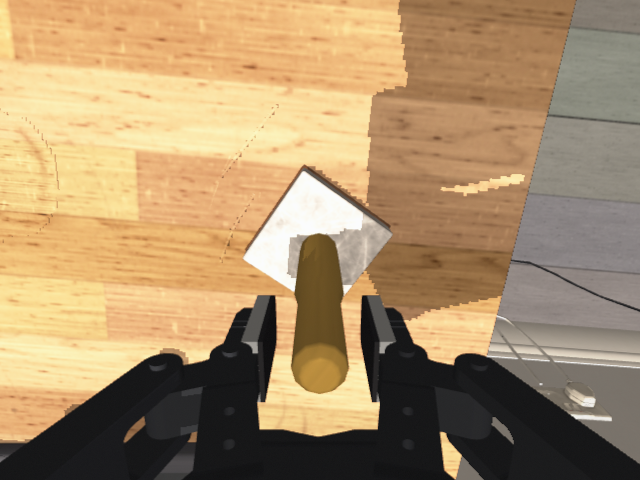

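Call:
jog_arm:
  steps:
    - [0,0,0,0,0,0]
    - [0,0,0,0,0,0]
    - [0,0,0,0,0,0]
    - [0,-0.3,0,0,0,0]
    - [0,-0.8,0,0,0,0]
    - [0,-1.2,0,0,0,0]
    - [0,-1.5,0,0,0,0]
    - [0,-1.5,0,0,0,0]
    - [0,-1.5,0,0,0,0]
    - [0,-1.5,0,0,0,0]
  grip: 0

```text
t: 29.48
ee_pos: [0.4846, 0.2629, 0.2057]
tcp_rot: [-90.0, -0.1, 95.1]
wrist_force: [-0.1, 0.7, 0.6]
width: 1.002
```

Call:
jog_arm:
  steps:
    - [0,-1.5,0,0,0,0]
    - [0,-1.5,0,0,0,0]
    - [0,-1.5,0,0,0,0]
    - [0,-1,0,0,0,0]
    - [0,-0.5,0,0,0,0]
    - [0,0,0,0,0,0]
    - [0,0,0,0,0,0]
    - [0,0,0,0,0,0]
    - [0,0,0,0,0,0]
    - [0,0,0,0,0,0]

```text
t: 30.32
ee_pos: [0.4857, 0.2632, 0.2797]
tcp_rot: [-90.7, -0.3, 95.1]
wrist_force: [-0.1, -0.7, 0.8]
width: 0.997
```

```bash
python3 v.py l | grep -v "z0"; python3 up.py l
```

```text
30.3167 [0.4857 0.2632 0.2797] [-90.743   -0.3004  95.0982] 0.9966063918041274
side 476
  zmin 0.0241 zmax 0.1394
scene 336
  zmin 0.0244 zmax 0.1405
wrist 1104
  zmin 0.0247 zmax 0.1394
[[-0.11, 15.7, 0.48, 0.013, -0.0, 0.005]]
max 15.7 0.013 1
wrist 520 foot [0.4859 0.2636] tilt rad [-0.0019  0.0009] rms 0.00019552024663070728
side 332 foot [0.4869 0.2645] tilt rad [-0.0037  0.0003] rms 0.00051821576862771
scene 249 foot [0.4843 0.2636] tilt rad [ 0.0029 -0.0043] rms 0.0012101964158322456
```

View pics/scenel.png

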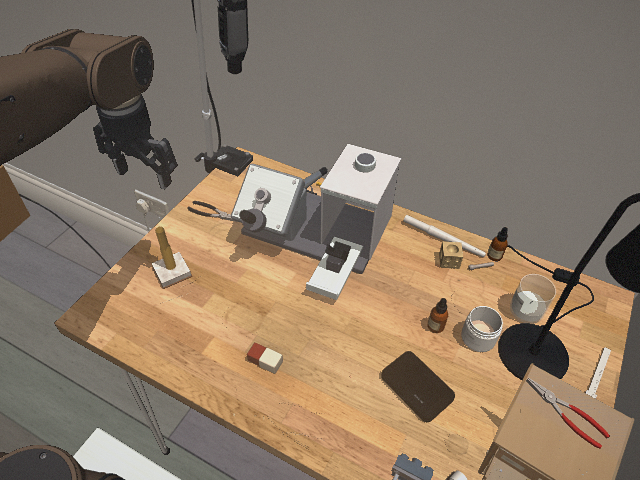

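View pics/sidel.png

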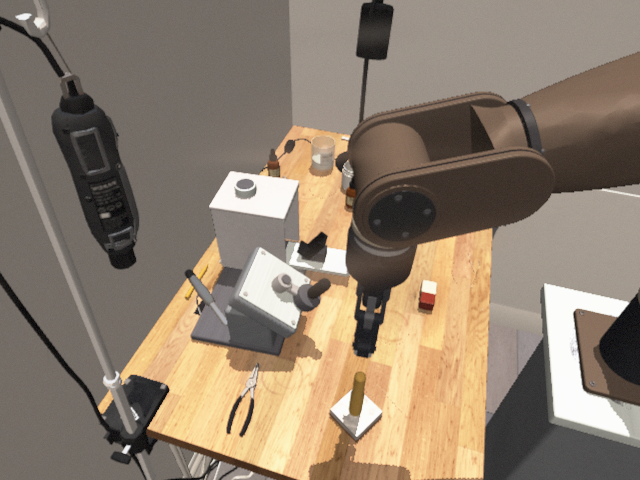

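The spindle stands upright on the block: the foot is at about (0.486, 0.264) and the block's centre at (0.483, 0.263), with tilt under 0.006 rad. The crank knob is at its lowest, the carriage is out, the bottles are standing and the gripper is clear. I'm handing in.

```bash
python3 -c "
from bench import ticket;print(ticket.hand_in())"
```

```text
the job is handed in; nothing more can be done
None
```

The job is handed in at about 30 s of the 72 s. No verdict is reported, so the results below come from my own checks.

- **Crank:** I held the knob all the way through two clockwise turns, averaging about 1 to 2 rad/s, and released it at the lowest point against the stop. The last pictures show the carriage fully out and the knob still at its lowest.
- **Spindle:** I drew it out along its own axis, turned it upright and lowered it onto the block until the vertical travel stalled and its weight came off the wrist. Then I let go and backed off about 16 cm.
- **Last checks:** All three cameras show the spindle standing. Its foot is within about 2 to 4 mm of the block's centre, its top is at about 0.139 m (0.138 m expected), and its tilt is at most about 0.005 rad. The bottles look undisturbed and the gripper is clear.
- **Disagreements:**
  - The cameras differ by about 2 mm on the foot position, which is within their calibration.
  - Just after I opened the gripper, the side camera gave a poor tilt fit (0.06 rad, 4 mm residual), probably because the fingers hid part of the spindle. It was gone once the gripper was clear.

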